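Sort the checked stain dispensers and dock the carriage

TASK

Put the stain dispensers away after their check: lay the two slide boxes that clutter the trays flat on the black rubber mat, and stand every dispenser with a round tag in the white sliding carriage and every dispenser with a bar-shaped tag in the fixed steel reject tray. The dispensers are top-heavy, so keep each one upright all the time and let none tip over. Leave the carriage out while you load it, and only when all the dispensers stand in their trays push it fully home, away from the robot; leave the other things on the bench alone.

Things in the scene. Friction and masses are not known exactly. Their poses are not given: they have to be found in the camera images.
- dispenser_1: Top-heavy dispenser, 182 mm tall, 0.3 kg, centre of mass 125 mm up, tips beyond 11 deg: foot 52 mm across, 10 high; amber column 32 across; dark metal head 44 across, 130 to 180 mm up (hold it here); small spout along +x, 126 mm up, is look only. White tag flat on the head: ROUND, 34 mm across (passed). Origin: centre of underside, z up. Stands in mid-bench; may be absent.
- dispenser_2: Top-heavy dispenser, 182 mm tall, 0.3 kg, centre of mass 125 mm up, tips beyond 11 deg: foot 52 mm across, 10 high; amber column 32 across; dark metal head 44 across, 130 to 180 mm up (hold it here); small spout along +x, 126 mm up, is look only. White tag flat on the head: ROUND, 34 mm across (passed). Origin: centre of underside, z up. Stands in mid-bench; may be absent.
- dispenser_3: Top-heavy dispenser, 182 mm tall, 0.3 kg, centre of mass 125 mm up, tips beyond 11 deg: foot 52 mm across, 10 high; amber column 32 across; dark metal head 44 across, 130 to 180 mm up (hold it here); small spout along +x, 126 mm up, is look only. White tag flat on the head: ROUND, 34 mm across (passed). Origin: centre of underside, z up. Stands in mid-bench; may be absent.
- dispenser_4: Top-heavy dispenser, 182 mm tall, 0.3 kg, centre of mass 125 mm up, tips beyond 11 deg: foot 52 mm across, 10 high; amber column 32 across; dark metal head 44 across, 130 to 180 mm up (hold it here); small spout along +x, 126 mm up, is look only. White tag flat on the head: BAR, 40 x 12 mm, along x (failed). Origin: centre of underside, z up. Stands in mid-bench; may be absent.
- dispenser_5: Top-heavy dispenser, 182 mm tall, 0.3 kg, centre of mass 125 mm up, tips beyond 11 deg: foot 52 mm across, 10 high; amber column 32 across; dark metal head 44 across, 130 to 180 mm up (hold it here); small spout along +x, 126 mm up, is look only. White tag flat on the head: BAR, 40 x 12 mm, along x (failed). Origin: centre of underside, z up. Stands in mid-bench; may be absent.
- box_a: Flat grey slide box with a black seam and a paper label, 90 (x) x 60 (y) x 38 (z) mm, 0.12 kg, origin at the centre of its underside. Starts lying in the carriage.
- box_b: Flat grey slide box with a black seam and a paper label, 90 (x) x 60 (y) x 38 (z) mm, 0.12 kg, origin at the centre of its underside. Starts lying in the reject tray.
- carriage (a joint): Position of the white carriage (tray for passed dispensers) along the x axis of its dock, away from the robot: 0 = fully out (towards the robot), 0.070 m = fully home at the dock's far end. About 3 N of friction; stays where it is left. Starts at 0 to 0.02.
- carriage_floor (a point): Centre of the inner floor of the white carriage, moves with it; x along its length and its sliding direction (away from the robot), z up; 18 mm above the bench. Inner floor 196 (x) x 72 (y) mm, rim 12 mm high, 5 mm thick; dark discs at x = -62, 0, +62 mm suggest three places. On a dock plate 300 x 100 mm, left or right on the bench.
- carriage_handle (a point): Grip of the carriage's upright handle at the end nearest the robot, 108 mm from the carriage's centre: a black block 12 (x) x 30 (y) x 62 (z) mm on a steel post, this point 18 mm below its top, which is 215 mm above the bench. Pinch it across y from above. Axes as the carriage's.
- reject_floor (a point): Centre of the inner floor of the fixed steel reject tray, 8 mm above the bench; inner floor 146 (x) x 72 (y) mm, rim 12 mm high, 5 mm thick; room for two dispensers at x = -33 and +33 mm. It stands on a white board on the other side of the bench from the carriage.
- mat (a point): Centre of the top of the black rubber mat on the same white board, on the robot's side of the reject tray, 8 mm above the bench; 130 (x) x 220 (y) mm, no rim. Room for both slide boxes side by side (for example at y = -55 and +55 mm). The reject tray's centre is 152 mm farther along the mat's +x.
- timer: Bystander: white timer lying in the middle of the bench, 40 x 66 x 18 mm, origin under its centre. Leave alone.
- petri: Bystander: small glass dish in the middle of the bench, 44 mm in diameter, 14 mm high, origin under its centre. Leave alone.
- jar: Bystander: closed jar, 60 mm wide, 70 mm high, beyond the dispensers. Leave alone.
Things that resemble listed ones, but are neither listed nor needed, are in the scene too. What is shaped like the box_b but red is not meant.

How it is judged:
On the way, in this order (a step that is already met when the one before it is completed fails the run):
1. every dispenser present stands in its tray (round tag: carriage, bar tag: reject tray) while the carriage is still out (x of dispenser_1 in the frame of carriage_floor between -0.09 and 0.09 m and y of dispenser_1 in the frame of carriage_floor between -0.034 and 0.034 m and z of dispenser_1 in the frame of carriage_floor between -0.006 and 0.006 m and angle between each of dispenser_1, dispenser_2, dispenser_3, dispenser_4, dispenser_5's own z axis and vertical below 0.1 rad and x of dispenser_2 in the frame of carriage_floor between -0.09 and 0.09 m and y of dispenser_2 in the frame of carriage_floor between -0.034 and 0.034 m and z of dispenser_2 in the frame of carriage_floor between -0.006 and 0.006 m and x of dispenser_3 in the frame of carriage_floor between -0.09 and 0.09 m and y of dispenser_3 in the frame of carriage_floor between -0.034 and 0.034 m and z of dispenser_3 in the frame of carriage_floor between -0.006 and 0.006 m and x of dispenser_4 in the frame of reject_floor between -0.07 and 0.07 m and y of dispenser_4 in the frame of reject_floor between -0.034 and 0.034 m and z of dispenser_4 in the frame of reject_floor between -0.006 and 0.006 m and x of dispenser_5 in the frame of reject_floor between -0.07 and 0.07 m and y of dispenser_5 in the frame of reject_floor between -0.034 and 0.034 m and z of dispenser_5 in the frame of reject_floor between -0.006 and 0.006 m and value of joint carriage below 0.05 m), for 0.2 s.
2. the carriage has been pushed fully home (value of joint carriage above 0.066 m), for 0.2 s.
At the end, for the whole second after the job is handed in: Every dispenser present stands upright (within 0.1 rad) and at rest on the floor of its tray, round tags in the carriage and bar tags in the reject tray; both slide boxes lie flat on the mat (centre within 45 mm of the mat's centre along x and 85 mm along y); the carriage is home within 4 mm (x of dispenser_1 in the frame of carriage_floor between -0.09 and 0.09 m and y of dispenser_1 in the frame of carriage_floor between -0.034 and 0.034 m and z of dispenser_1 in the frame of carriage_floor between -0.006 and 0.006 m and angle between each of dispenser_1, dispenser_2, dispenser_3, dispenser_4, dispenser_5, box_a, box_b's own z axis and vertical below 0.1 rad and x of dispenser_2 in the frame of carriage_floor between -0.09 and 0.09 m and y of dispenser_2 in the frame of carriage_floor between -0.034 and 0.034 m and z of dispenser_2 in the frame of carriage_floor between -0.006 and 0.006 m and x of dispenser_3 in the frame of carriage_floor between -0.09 and 0.09 m and y of dispenser_3 in the frame of carriage_floor between -0.034 and 0.034 m and z of dispenser_3 in the frame of carriage_floor between -0.006 and 0.006 m and x of dispenser_4 in the frame of reject_floor between -0.07 and 0.07 m and y of dispenser_4 in the frame of reject_floor between -0.034 and 0.034 m and z of dispenser_4 in the frame of reject_floor between -0.006 and 0.006 m and x of dispenser_5 in the frame of reject_floor between -0.07 and 0.07 m and y of dispenser_5 in the frame of reject_floor between -0.034 and 0.034 m and z of dispenser_5 in the frame of reject_floor between -0.006 and 0.006 m and x of box_a in the frame of mat between -0.045 and 0.045 m and y of box_a in the frame of mat between -0.085 and 0.085 m and z of box_a in the frame of mat between -0.006 and 0.006 m and x of box_b in the frame of mat between -0.045 and 0.045 m and y of box_b in the frame of mat between -0.085 and 0.085 m and z of box_b in the frame of mat between -0.006 and 0.006 m and linear speed of each of dispenser_1, dispenser_2, dispenser_3, dispenser_4, dispenser_5 below 0.03 m/s and value of joint carriage above 0.066 m); the robot touches nothing.
It fails at once if a dispenser is tipped by more than 0.45 rad (angle between any of dispenser_1, dispenser_2, dispenser_3, dispenser_4, dispenser_5's own z axis and vertical above 0.45 rad).
It fails at once if a bystander is moved by more than 50 mm (distance of any of timer, petri, jar from where it was at the start of the episode above 0.05 m).
Of dispenser_1, dispenser_2, dispenser_3, dispenser_4, dispenser_5 only 3 to 4 are there at a start; the rules pass over those that are not, and their reading is None.
At some moment in a run one of box_a, box_b may be knocked a few centimetres aside while the robot is not near it.
It also fails if it takes over 210 s, if anything falls off the work surface, if the arm or the gripper's body presses on something with over 40 N, if the wrist force passes 120 N, or if a joint passes its speed limit or range.

ROBOT

A 6-joint arm with a two-finger parallel gripper is mounted at the origin on the work surface. World frame = base frame: x ahead of the robot, y to its left, z up, the work surface at z = 0. Lengths are in m, angles in rad, forces in N, time in s.
With the tool pointing down it reaches from about 0.375 to 0.975 m from the base axis. Payload 3.8 kg.
Tool frame: the origin (TCP) lies midway between the tips of the shut fingers; the grasp point (between the pads) lies 19 mm behind it; z points along the fingers, y is the line along which they close (so a half turn about z gives the same grasp; the last joint's range is limited). The gripper opens to 85 mm and grips with 20 to 120 N. Pads are 22 mm wide; open, the fingers measure 114 mm over their backs; the gripper's body (76 mm by 85 mm) begins 54 mm behind the grasp point. The pads swing forward as they close: fully open they stand 13 mm farther back than shut.
Start: joints at [1.151, 0.264, 1.604, -0, 1.274, -0.037], TCP at [0.252, 0.626, 0.198] pointing down, gripper open.
Joint ranges: [-2.63, 2.63], [-0.94, 2.18], [0.31, 2.57], [-1.31, 4.45], [0, 2.66], [-2.55, 2.55]. Speed limits (rad/s): [2.57, 2.57, 3.14, 3.14, 3.14, 3.14].

INTERFACE

Orientations are given as a rotation vector (axis times angle).
In Python, from workcell import status, read_camera, workorder, masks_of gives the robot as it stands.
- The arm moves only by the tool drive_tool, never from a script. Its argument "rows" is a list of rows, each a list of 7 numbers: the turn, a rotation vector about the tool's x, y, z in degrees, then the shift along the tool's x, y, z in m, then the opening, from 0 (shut) to 1 (fully open). In form: [[ax, ay, az, tx, ty, tz, claw], ...]. A call has 1 to 8 rows; each row shifts and turns the commanded pose from where the row before left it, along the tool's axes as they then stand; what a row does not reach is not made up. A row lasts 1/12 s, in which the tool goes at most 41.7 mm and 7.16 degrees, less where a joint would pass 70% of its speed; a pose out of reach is approached as far as the arm can. A call is refused whole if a number of a shift passes 0.0417 or a number of a turn 7.16, either way. A call with a gripper value outside its range is refused whole. The fingers move at their own pace and stop on an object; "force" is the grip in N (left out, the last holds). Time passes only in rows, so rows that do not move let the fingers close. It gives the time, the measured TCP pose, the force, the opening and the grip force at its end, in the units of the state.
- status.read_state(): the state, without advancing time (a new reading comes with each control period).
- read_camera(name): name is "scene" or "top"; returns a dict with "color" (480x640x3 uint8, red, green, blue), "intrinsics" (3x3 intrinsics, pixels), "world_from_camera" (4x4, takes a point from camera to world coordinates). Camera axes: x right, y up, looking along -z (the intrinsics and any distortion apply to the point x, -y, -z); pixel columns grow to the right and rows downward; lengths in m; the calibration is good to about 2 mm. A picture is of the moment at which its call begins. There is no depth.
- workorder.finish_job(): hands the job in; it is judged then, once.
Trained networks look in a picture, given as the dict that the camera call returned (one of the last four; its "shot" number tells which), for a name from the list of things; names that differ only in an ending like _2 or _b are one class to them, and where a whole thing is asked for, a point or a joint stands for the part that bears it (a point fixed in the world has none). Each returns a list of dicts, best first, with "score" (0 to 1); they miss things now and then, are a little off and sometimes report something else, mostly with a low value. They report only what shows in the picture. A call takes as long as a camera call. They do not tell look-alikes from the thing itself.
- masks_of(picture, name): "mask" (480x640 bool, what is visible of it) and "bbox" ([left, top, right, bottom] in pixels, round what is visible of it).
The state is a dict: "time": time; "q": joint angles; "joint_vel": joint speeds; "joint_torque": joint torques, N m; "tool_pos": TCP position; "tcp_rot": TCP orientation; "wrist_force": force on the tool from outside, world axes, zero at the start; "torque": the same for the moment, N m; "width": opening from 0.0 (shut) to 1.0 (fully open); "grip_force": force on a finger pad.
Only numpy, scipy, OpenCV 4.12 (cv2) and the standard library are available. Lean on these libraries where they do the work, as an engineer would, in place of code of your own. Each camera call takes 0.05 s, during which the arm holds its last target. There are 200 camera calls.

## Working session

There is one attempt and no reset: what is moved stays moved. The work goes in short steps, Python scripts to look and compute and a tool call to move; the robot and the scene stay as the last step left them, time stands still between calls to the robot, and variables do not carry over. Pictures are saved under pics/ and viewed, at most 14 in all, crops included, and the job is handed in when it is done.

Besides the shell and the picture viewer there is one more tool, called after "Request:" by a JSON object that holds its "op" and its "data". drive_tool: Moves the arm, as the interface text tells. Its arguments: {"type":"object","properties":{"rows":{"type":"array"},"force":{"type":"number"}},"required":["rows"]}

```bash
mkdir -p pics; ls; cat > h.py <<'E'
import numpy as np, cv2
from workcell import status, read_camera, workorder, masks_of
from scipy.spatial.transform import Rotation as R
def save(p,name,crop=None,scale=1):
    im=p["color"][:,:,::-1]
    if crop: l,t,r,b=crop; im=im[t:b,l:r]
    if scale!=1: im=cv2.resize(im,None,fx=scale,fy=scale,interpolation=cv2.INTER_CUBIC)
    cv2.imwrite("pics/"+name,im)
def world(p,uv,z):
    K=np.array(p["intrinsics"]);T=np.array(p["world_from_camera"])
    d=np.linalg.inv(K)@[uv[0],uv[1],1]; d=T[:3,:3]@(d*[1,-1,-1]); o=T[:3,3]
    return (o+d*(z-o[2])/d[2]).round(4)
def pix(p,X):
    K=np.array(p["intrinsics"]);T=np.linalg.inv(np.array(p["world_from_camera"]))
    c=(T@np.r_[X,1])[:3]*[1,-1,-1]; u=K@c; return (u[:2]/u[2]).round(1)
E
python3 - <<'E'
from h import *
s=status.read_state(); print({k:np.round(v,3) for k,v in s.items()})
for n in("top","scene"):
    p=read_camera(n); save(p,n+"0.png"); print(n,[k for k in p],np.array(p["world_from_camera"]).round(3).tolist(),np.array(p["intrinsics"]).tolist())
    for c in ("dispenser_1","dispenser_4","box_a","carriage","carriage_handle","timer","petri","jar"):
        try: print(c,[(round(float(m["score"]),2),[int(x) for x in m["bbox"]],np.argwhere(m["mask"]).mean(0)[::-1].round(1).tolist()) for m in masks_of(p,c)])
        except Exception as e: print(c,e)
E
```

```text
pics
{'time': np.float64(0.0), 'q': array([ 1.151,  0.265,  1.605,  0.   ,  1.274, -0.037]), 'joint_vel': array([ 0.001, -0.002,  0.   , -0.001, -0.   ,  0.001]), 'joint_torque': array([ 1.0000e-03, -5.1509e+01, -3.6733e+01, -0.0000e+00,  1.3000e-02,
       -0.0000e+00]), 'tool_pos': array([0.252, 0.625, 0.197]), 'tcp_rot': array([-5.980e-01, -3.084e+00,  3.000e-03]), 'wrist_force': array([0.592, 0.157, 0.519]), 'torque': array([ 0.072,  0.031, -0.005]), 'grip_force': np.float64(0.0), 'width': np.float64(1.0)}
top ['color', 'intrinsics', 'world_from_camera', 'shot'] [[0.026, 0.986, -0.167, 0.405], [-1.0, 0.028, 0.007, -0.102], [0.011, 0.167, 0.986, 1.248], [0.0, 0.0, 0.0, 1.0]] [[560.0552515143652, 0.0, 327.3618954292536], [0.0, 560.0552515143652, 237.04664982862593], [0.0, 0.0, 1.0]]
dispenser_1 [(0.9, [197, 211, 234, 251], [214.6, 229.0]), (0.81, [264, 201, 290, 242], [276.0, 222.4]), (0.68, [230, 303, 266, 332], [247.0, 317.5])]
dispenser_4 [(0.9, [197, 211, 234, 251], [214.6, 229.0]), (0.81, [264, 201, 290, 242], [276.0, 222.4]), (0.68, [230, 303, 266, 332], [247.0, 317.5])]
box_
[... 1182 characters left out ...]
.0]), (0.63, [280, 183, 299, 248], [289.1, 214.7])]
box_a [(0.81, [365, 147, 403, 177], [383.0, 161.0]), (0.81, [337, 322, 380, 362], [358.9, 342.1]), (0.81, [151, 362, 206, 416], [179.0, 387.1]), (0.57, [252, 299, 300, 345], [275.3, 320.5]), (0.17, [332, 208, 361, 231], [346.0, 219.1])]
carriage [(0.58, [348, 93, 429, 194], [381.2, 156.8])]
carriage_handle [(0.79, [349, 97, 429, 196], [381.3, 157.7]), (0.53, [305, 240, 324, 254], [315.3, 249.9])]
timer [(0.84, [334, 207, 358, 231], [345.8, 218.7])]
petri [(0.56, [306, 242, 323, 257], [315.3, 250.2]), (0.35, [249, 300, 298, 342], [275.3, 320.6])]
jar [(0.64, [378, 245, 406, 283], [391.7, 264.9]), (0.19, [376, 167, 404, 230], [389.3, 198.2])]
```

View pics/top0.png

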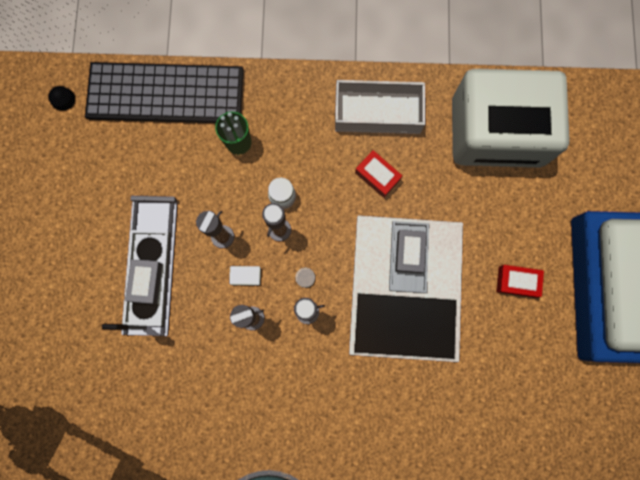

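View pics/scene0.png

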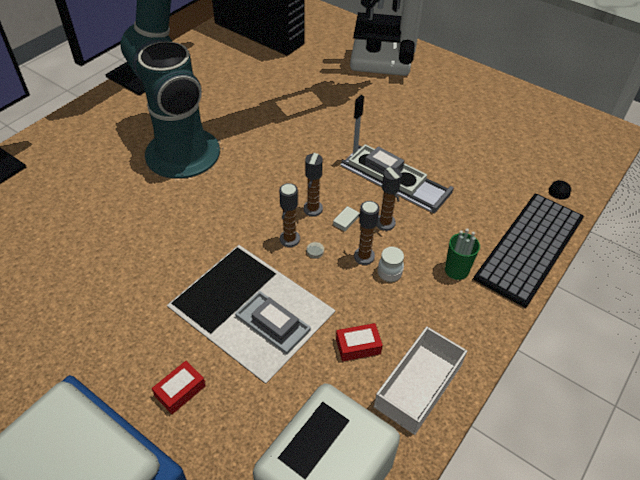

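Top view: dispensers with heads at (208,222) bar, (274,213) round?, (244,317) bar, (306,309) round. Carriage with grey box at (145,281), handle at (125,327). Reject tray with grey box at (410,252), black mat (405,325). Look-alikes are the red boxes (379,173) and (521,281) and a grey open bin (380,107). None of those are wanted. I'll check with a close crop.

```bash
python3 - <<'E'
from h import *
p=read_camera("top"); save(p,"c1.png",(95,185,355,345),3); save(p,"c2.png",(340,205,480,365),3.7)
q=read_camera("scene"); np.savez("f0.npz",top=p["color"],scene=q["color"],Kt=p["intrinsics"],Tt=p["world_from_camera"],Ks=q["intrinsics"],Ts=q["world_from_camera"])
for uv in [(208,222),(274,213),(244,317),(306,309)]:print("head",uv,world(p,uv,.181))
for n in [(137,198),(177,199),(168,333),(124,332)]:print("carr",world(p,n,.03))
for n in [(358,217),(463,222),(459,359),(351,353)]:print("board",world(p,n,.006))
for n in [(357,293),(456,298),(454,358),(353,352)]:print("mat",world(p,n,.008))
for n,z in [("box_a",.05)]:
    for m in masks_of(p,n):
        r=cv2.minAreaRect(np.argwhere(m["mask"])[:,::-1].astype(np.float32)); print(m["score"],r,[world(p,c,.05).tolist() for c in cv2.boxPoints(r)])
E
```

```text
head (208, 222) [0.6087 0.1226 0.181 ]
head (274, 213) [ 0.6302 -0.0043  0.181 ]
head (244, 317) [0.4285 0.0437 0.181 ]
head (306, 309) [ 0.4466 -0.0725  0.181 ]
carr [0.6873 0.3151 0.03  ]
carr [0.6876 0.2263 0.03  ]
carr [0.3937 0.2247 0.03  ]
carr [0.3933 0.3186 0.03  ]
board [ 0.6632 -0.1787  0.006 ]
board [ 0.6585 -0.417   0.006 ]
board [ 0.3543 -0.4039  0.006 ]
board [ 0.361  -0.1686  0.006 ]
mat [ 0.4914 -0.1793  0.008 ]
mat [ 0.4862 -0.3985  0.008 ]
mat [ 0.3562 -0.3926  0.008 ]
mat [ 0.3633 -0.1728  0.008 ]
0.95 ((410.5534362792969, 251.59136962890625), (29.59589958190918, 42.57346725463867), 3.3664608001708984) [[0.5357, -0.2566, 0.05], [0.6288, -0.2615, 0.05], [0.6268, -0.326, 0.05], [0.5337, -0.3203, 0.05]]
0.94 ((377.9023132324219, 173.66566467285156), (40.42122268676758, 29.550491333007812), 40.81508255004883) [[0.7563, -0.163, 0.05], [0.8092, -0.2052, 0.05], [0.7503, -0.2738, 0.05], [0.6982, -0.2314, 0.05]]
0.93 ((143.58326721191406, 281.8131103515625), (33.000877380371094, 43.34937286376953), 6.911227226257324) [[0.4575, 0.3159, 0.05], [0.5496, 0.3127, 0.05], [0.543, 0.242, 0.05], [0.451, 0.2461, 0.05]]
0.81 ((519.8900146484375, 281.27001953125), (47.09331130981445, 29.132797241210938), 8.130101203918457) [[0.4977, -0.4713, 0.05], [0.5602, -0.4817, 0.05], [0.5485, -0.5823, 0.05], [0.4862, -0.571, 0.05]]
```

View pics/c1.png

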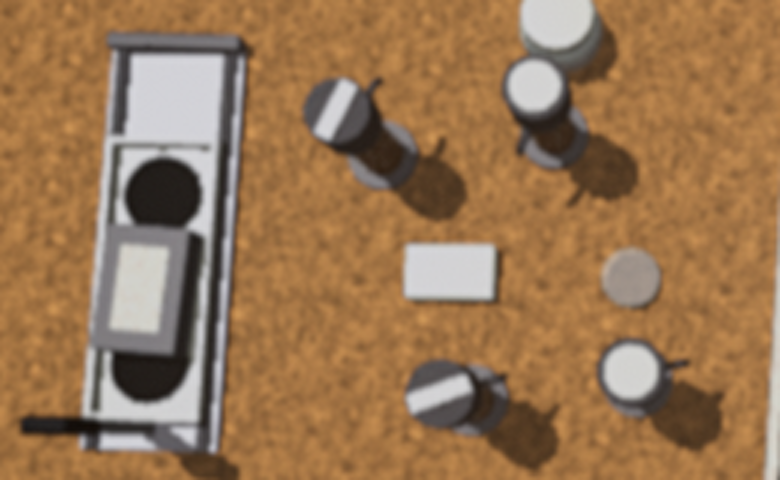

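View pics/c2.png

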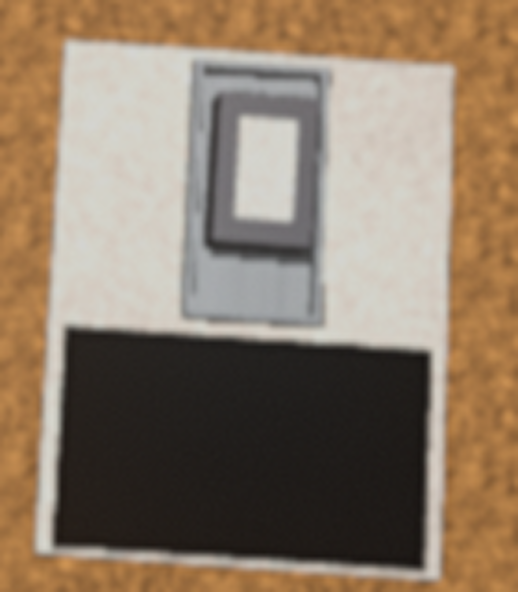

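Crops confirm: round tags at (273.7,213.3) and (305.7,309), bars at (208,222) and (242,316). The grey boxes lie in the carriage and in the reject tray. Box_a's label centre is at about (141.3,280.7) and box_b's at (411.6,250.3).

```bash
python3 - <<'E'
from h import *
f=np.load("f0.npz"); p=dict(intrinsics=f["Kt"],world_from_camera=f["Tt"]); q=dict(intrinsics=f["Ks"],world_from_camera=f["Ts"])
c1=lambda u,v:((u+.5)/3+95-.5,(v+.5)/3+185-.5); c2=lambda u,v:((u+.5)/3.7+340-.5,(v+.5)/3.7+205-.5)
W=lambda uv,z:world(p,uv,z)
for n,h,ft in [("B1",(339,112),(383,155)),("R1",(536,86),(553,134)),("B2",(440,394),(471,400)),("R2",(631,371),(636,381))]:
    P=W(c1(*h),.181); print(n,"head",P,"foot",W(c1(*ft),.008)," scene px of head",pix(q,P))
def ang(a,b): return np.degrees(np.arctan2(*(b-a)[[1,0]])).round(1)
L=[W(c1(*x),.056) for x in [(118,243),(171,245),(161,333),(108,329)]]; print("boxA",np.mean(L,0),ang(L[3],L[0]),ang(L[2],L[1]),L)
L=[W(c2(*x),.046) for x in [(236,114),(298,118),(294,222),(233,219)]]; print("boxB",np.mean(L,0),ang(L[3],L[0]),ang(L[2],L[1]))
L=[W(c2(*x),.02) for x in [(193,60),(331,70),(324,326),(182,317)]]; print("reject",np.mean(L,0),ang(L[3],L[0]),ang(L[2],L[1]),L)
L=[W(c2(*x),.008) for x in [(67,327),(430,351),(424,568),(54,545)]]; print("mat",np.mean(L,0),ang(L[3],L[0]),ang(L[2],L[1]),ang(L[1],L[0])-90,L)
L=[W(c2(*x),.006) for x in [(66,40),(454,66),(440,578),(36,552)]]; print("board",np.mean(L,0),ang(L[3],L[0]),ang(L[2],L[1]),L)
print("discs",W(c1(163,195),.018),W(c1(150,368),.018))
L=[W(c1(*x),.03) for x in [(111,142),(210,147),(201,425),(92,411)]]; print("carr",np.mean(L,0),L,ang(L[2],L[1]))
print("dock",W(c1(107,38),.015),W(c1(245,42),.015),W(c1(217,451),.006),W(c1(82,449),.006))
h=W(c1(22,425),.215);print("handle top",h,pix(q,h))
s=status.read_state();M=R.from_rotvec(s["tcp_rot"]).as_matrix();print(M.round(3))
E
```

```text
B1 head [0.6087 0.1233 0.181 ] foot [0.6099 0.1249 0.008 ]  scene px of head [391.4 172.3]
R1 head [ 0.6295 -0.003   0.181 ] foot [ 0.6295 -0.0013  0.008 ]  scene px of head [369.4 206.4]
B2 head [0.4302 0.0488 0.181 ] foot [0.4306 0.0505 0.008 ]  scene px of head [313.2 158.1]
R2 head [ 0.4478 -0.0706  0.181 ] foot [ 0.4475 -0.0694  0.008 ]  scene px of head [288.3 188.5]
boxA [0.50225 0.2826  0.056  ] -1.8 -1.9 [array([0.5333, 0.3004, 0.056 ]), array([0.5329, 0.2628, 0.056 ]), array([0.4705, 0.2649, 0.056 ]), array([0.4723, 0.3023, 0.056 ])]
boxB [ 0.58495 -0.2934   0.046  ] -1.5 -2.2
reject [ 0.574275 -0.292925  0.02    ] -2.0 -1.8 [array([ 0.6537, -0.2537,  0.02  ]), array([ 0.6499, -0.3373,  0.02  ]), array([ 0.4952, -0.3325,  0.02  ]), array([ 0.4983, -0.2482,  0.02  ])]
mat [ 0.423425 -0.2869    0.008   ] -2.4 -2.3 -2.200000000000003 [array([ 0.4914, -0.1809,  0.008 ]), array([ 0.4829, -0.3981,  0.008 ]), array([ 0.3559, -0.3931,  0.008 ]), array([ 0.3635, -0.1755,  0.008 ])]
board [ 0.5084  -0.29025  0.006  ] -2.3 -2.4 [array([ 0.6668, -0.1775,  0.006 ]), array([ 0.6573, -0.4155,  0.006 ]), array([ 0.3503, -0.4029,  0.006 ]), array([ 0.3592, -0.1651,  0.006 ])]
discs [0.5738 0.2832 0.018 ] [0.4472 0.2825 0.018 ]
carr [0.510425 0.281325 0.03    ] [array([0.6104, 0.3205, 0.03  ]), array([0.6087, 0.2479, 0.03  ]), array([0.4074, 0.2393, 0.03  ]), array([0.4152, 0.3176, 0.03  ])] 2.4
dock [0.6919 0.3354 0.015 ] [0.6918 0.2319 0.015 ] [0.3891 0.233  0.006 ] [0.388  0.3307 0.006 ]
handle top [0.4042 0.2954 0.215 ] [362.   94.3]
[[-0.928  0.374 -0.   ]
 [ 0.374  0.928 -0.   ]
 [-0.    -0.    -1.   ]]
```

```bash
cat > d.py <<'E'
import sys; from h import *
s=status.read_state(); M=R.from_rotvec(s["tcp_rot"]).as_matrix(); p=np.array(s["tool_pos"])
print("t",round(float(s["time"]),2),"tcp",p.round(4),"yaw",np.degrees(np.arctan2(-M[0,1],M[1,1])).round(2),"width",round(float(s["width"]),3),"F",np.round(s["wrist_force"],1),"grip",round(float(s["grip_force"]),1))
for a in sys.argv[1:]:
    t=np.array(eval(a)); print(a,"tool shift",(M.T@(t-p)).round(4)); p=t
E
cat > pics/.x 2>/dev/null
```

Request:
{"op": "drive_tool", "data": {"rows": [[0,0,-5,0,0,-0.02,1],[0,0,-5,0,0,-0.02,1],[0,0,-5,0,0,-0.02,1],[0,0,-5,0,0,0,1],[0,0,0,0,0,0,1]], "force": 40}}

```text
time: 1.47
tool_pos: [0.2526, 0.6273, 0.2605]
tcp_rot: [0.05, 3.14, 0.006]
wrist_force: [0.1, -0.2, -0.9]
width: 1.002
grip_force: 0.0
```

```bash
python3 d.py "(.5023,.2826,.25)" "(.5023,.2826,.028)"
```

```text
t 1.47 tcp [0.2526 0.6273 0.2605] yaw -1.81 width 1.002 F [ 0.1 -0.2 -0.9] grip 0.0
(.5023,.2826,.25) tool shift [-0.2604 -0.3366  0.0097]
(.5023,.2826,.028) tool shift [ 0.0003 -0.0008  0.222 ]
```

Request:
{"op": "drive_tool", "data": {"rows": [[0,0,0,-0.026,-0.0337,0.001,1],[0,0,0,-0.026,-0.0337,0.001,1],[0,0,0,-0.026,-0.0337,0.001,1],[0,0,0,-0.026,-0.0337,0.001,1],[0,0,0,-0.026,-0.0337,0.001,1],[0,0,0,-0.026,-0.0337,0.001,1],[0,0,0,-0.026,-0.0337,0.001,1],[0,0,0,-0.026,-0.0337,0.001,1]]}}

```text
time: 2.13
tool_pos: [0.4469, 0.3534, 0.2492]
tcp_rot: [-0.057, -3.14, 0.001]
wrist_force: [1.1, 0.2, -0.3]
width: 0.997
grip_force: 0.0
```

Request:
{"op": "drive_tool", "data": {"rows": [[0,0,0,-0.026,-0.0337,0.001,1],[0,0,0,-0.026,-0.0337,0.001,1],[0,0,0,0,0,0.04,1],[0,0,0,0,0,0.04,1],[0,0,0,0,0,0.04,1],[0,0,0,0,0,0,1],[0,0,0,0,0,0,1]]}}

```text
time: 2.72
tool_pos: [0.4924, 0.2863, 0.125]
tcp_rot: [-0.056, -3.134, 0.006]
wrist_force: [0.8, 0.3, -0.3]
width: 1.001
grip_force: 0.0
```

```bash
python3 d.py "(.5023,.2826,.028)"; python3 -c "
from h import *
p=read_camera('top'); save(p,'c3.png',(95,200,255,345),4)
p=read_camera('scene'); save(p,'c4.png',(290,60,460,200),4)"
```

```text
t 2.72 tcp [0.4924 0.2863 0.125 ] yaw -2.03 width 1.001 F [ 0.8  0.3 -0.3] grip 0.0
(.5023,.2826,.028) tool shift [-0.0107 -0.0029  0.0969]
```

View pics/c4.png

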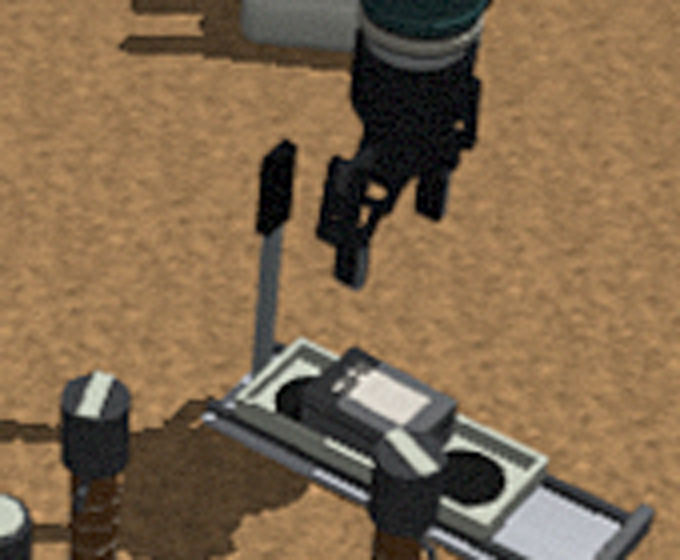

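The scene crop shows the gripper above box_a in the carriage, clear of the handle. I'll descend and grasp.

Request:
{"op": "drive_tool", "data": {"rows": [[0,0,0,-0.0107,-0.003,0.03,1],[0,0,0,0,0,0.03,1],[0,0,0,0,0,0.025,1],[0,0,0,0,0,0.012,1],[0,0,0,0,0,0,0.3],[0,0,0,0,0,0,0.3],[0,0,0,0,0,0,0.3],[0,0,0,0,0,0,0.3]]}}

```text
time: 3.48
tool_pos: [0.508, 0.2858, 0.0341]
tcp_rot: [0.053, 3.137, 0.004]
wrist_force: [0.3, 0.2, -0.1]
width: 0.453
grip_force: 0.0
```

Request:
{"op": "drive_tool", "data": {"rows": [[0,0,0,0,0,0,0.3],[0,0,0,0,0,0,0.3],[0,0,0,0,0,0,0.3],[0,0,0,0,0,0,0.3]]}}

```text
time: 3.82
tool_pos: [0.5061, 0.2847, 0.0317]
tcp_rot: [0.053, 3.141, 0.0]
wrist_force: [-0.1, 0.7, -1.0]
width: 0.298
grip_force: 0.0
```

```bash
python3 d.py "(.5023,.2826,.24)" "(.4256,-.232,.24)"
```

```text
t 3.82 tcp [0.5061 0.2847 0.0317] yaw -1.94 width 0.298 F [-0.1  0.7 -1. ] grip 0.0
(.5023,.2826,.24) tool shift [ 0.0036 -0.0021 -0.2083]
(.4256,-.232,.24) tool shift [ 5.930e-02 -5.169e-01 -2.000e-04]
```

Fingers closed without gripping, so I need to look.

```bash
python3 -c "
from h import *
p=read_camera('scene'); save(p,'c5.png',(300,70,440,200),4.5)"
```

```text
(no output)
```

View pics/c5.png

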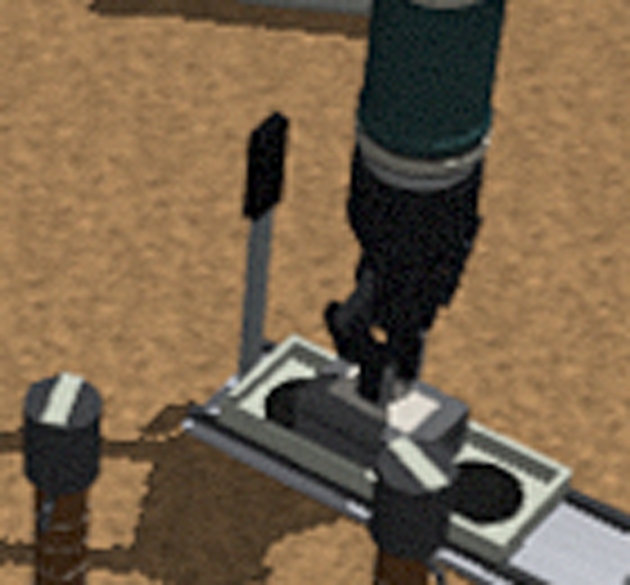

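```bash
python3 -c "
from h import *
p=read_camera('scene')
for z in (.032,.04,.05,.06,.07): print(z,pix(p,(.506,.285+.013,z)),pix(p,(.506,.285-.013,z)))
print('prev open',[pix(p,(.4924,.2863+s*.0425,z)) for z in(.125,.138,.15) for s in (-1,1)])
t=read_camera('top')
for pp in (p,t):
  for m in masks_of(pp,'box_a'):
    print(m['score'],m['bbox'],world(pp,np.argwhere(m['mask']).mean(0)[::-1],.045))
"; python3 d.py
```

```text
0.032 [388.2 161.6] [383.2 166.7]
0.04 [388.5 159.5] [383.4 164.5]
0.05 [388.9 156.8] [383.8 161.8]
0.06 [389.2 154.1] [384.1 159.1]
0.07 [389.6 151.3] [384.5 156.4]
prev open [array([376.4, 144.3]), array([393.5, 128. ]), array([376.8, 140.5]), array([394.1, 124.2]), array([377.2, 137. ]), array([394.5, 120.7])]
0.87 [153.2, 361.6, 203.4, 415.1] [ 0.54   -0.5452  0.045 ]
0.8 [250.7, 300.8, 299.8, 342.7] [ 0.5944 -0.3041  0.045 ]
0.58 [337.0, 321.8, 381.9, 365.8] [ 0.7712 -0.2377  0.045 ]
0.56 [365.9, 150.0, 402.8, 176.3] [0.5019 0.2733 0.045 ]
0.84 [125.2, 258.0, 167.1, 305.8] [0.4941 0.2769 0.045 ]
0.59 [395.6, 228.5, 429.3, 271.9] [ 0.5821 -0.2911  0.045 ]
0.56 [230.8, 302.5, 264.0, 330.6] [0.4315 0.0558 0.045 ]
t 4.07 tcp [0.5058 0.2845 0.0312] yaw -1.93 width 0.301 F [-0.1 -0.3  0.7] grip 0.0
```

Request:
{"op": "drive_tool", "data": {"rows": [[0,0,0,0,0,-0.03,0],[0,0,0,0,0,-0.03,0],[0,0,0,0,0,-0.03,0],[0,0,0,0,0,-0.03,0],[0,0,0,0,0,0,0],[0,0,0,0,0,0,0],[0,0,0,0,0,0,0],[0,0,0,0,0,0,0]]}}

```text
time: 4.73
tool_pos: [0.5046, 0.2839, 0.1494]
tcp_rot: [-0.053, -3.138, 0.002]
wrist_force: [0.1, -0.2, 0.6]
width: 0.003
grip_force: 0.0
```

```bash
python3 d.py; python3 -c "
from h import *
p=read_camera('scene');s=status.read_state(); print(s['tool_pos'])
im=p['color'][60:190,330:460]; im=np.ascontiguousarray(cv2.resize(im[:,:,::-1],None,fx=4.5,fy=4.5,interpolation=cv2.INTER_CUBIC))
for dz in (0,.019,.038):
  u=(pix(p,np.array(s['tool_pos'])+[0,0,dz])-[330,60])*4.5; cv2.circle(im,tuple(int(v) for v in u),3,(0,255,255),-1)
cv2.imwrite('pics/c6.png',im)"
```

```text
t 4.73 tcp [0.5046 0.2839 0.1494] yaw -1.93 width 0.003 F [ 0.1 -0.2  0.6] grip 0.0
[0.50451013 0.2838789  0.14917104]
```

View pics/c6.png

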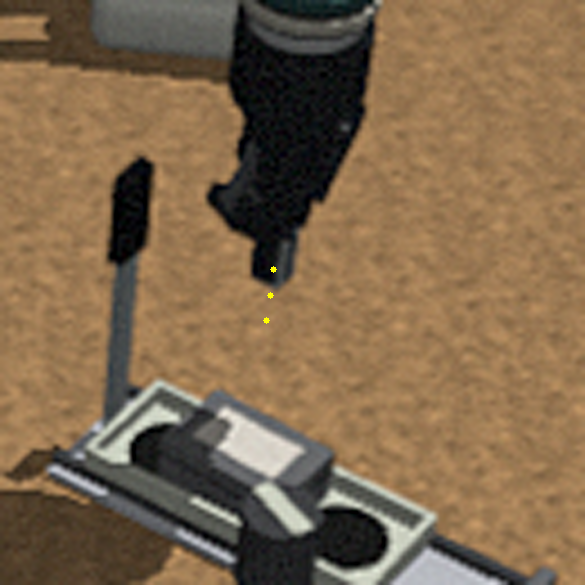

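The closed fingertips appear about 26 mm above the reported TCP. I'll check with the top camera whether this is a height offset or a sideways one.

```bash
python3 -c "
from h import *
p=read_camera('top');s=status.read_state(); T=np.array(s['tool_pos'])
im=p['color'][200:345,80:255]; im=np.ascontiguousarray(cv2.resize(im[:,:,::-1],None,fx=4,fy=4,interpolation=cv2.INTER_CUBIC))
for dz,c in ((0,(0,0,255)),(.026,(0,255,255)),(.1,(0,255,0)),(.2,(255,255,0))):
  u=(pix(p,T+[0,0,dz])-[80,200])*4; print(dz,u); cv2.circle(im,tuple(int(v) for v in u),3,c,-1)
u=(pix(p,T+[-.013,.018,0])-[80,200])*4; cv2.circle(im,tuple(int(v) for v in u),3,(255,0,255),-1)
cv2.imwrite('pics/c7.png',im)"
```

```text
0 [182.4 299.6]
0.026 [163.6 294.4]
0.1 [105.2 277.6]
0.2 [ 11.2 250. ]
```

View pics/c7.png

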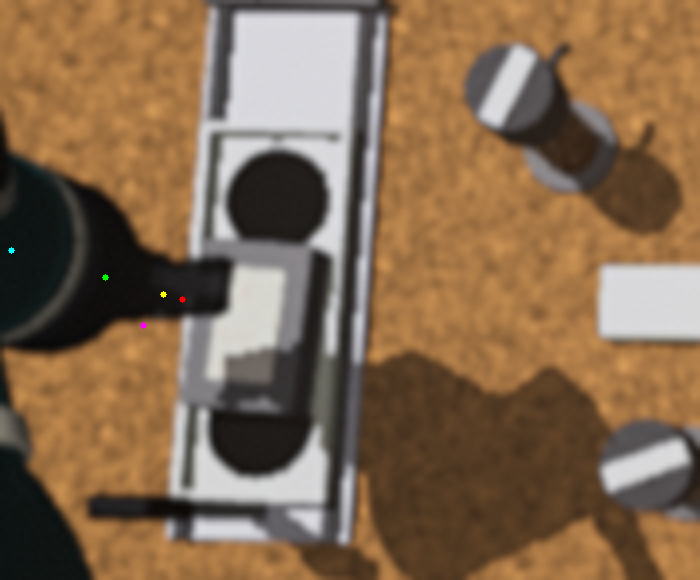

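```bash
cat >> h.py <<'E'
def tri(obs):
    A=[];b=[]
    for p,uv in obs:
        o=np.array(p["world_from_camera"])[:3,3]; d=world(p,uv,0)-o; d/=np.linalg.norm(d)
        P=np.eye(3)-np.outer(d,d); A.append(P); b.append(P@o)
    X=np.linalg.lstsq(np.vstack(A),np.hstack(b),rcond=None)[0]; return X.round(4),[(pix(p,X)-uv).round(1) for p,uv in obs]
E
python3 -c "
from h import *
t=read_camera('top');s=read_camera('scene')
print('tip',tri([(t,(136.2,271.7)),(s,(390,122.5))]),'tcp',status.read_state()['tool_pos'])
print('handle top check',tri([(t,(80+95/4,200+505/4)),(s,(361.5,96))]))
print('B1 head',tri([(t,(208,222.3)),(s,(391.3,172.3))]), 'R2',tri([(t,(305.5,309)),(s,(288.5,188.5))]))
"
```

```text
tip (array([0.5121, 0.2522, 0.1998]), [array([-2.6, -3. ]), array([-2.8,  0.7])]) tcp [0.5049736  0.2841013  0.14963513]
handle top check (array([0.4043, 0.2937, 0.2107]), [array([0. , 0.1]), array([0.1, 0. ])])
B1 head (array([0.6083, 0.1228, 0.181 ]), [array([-0.1, -0.1]), array([-0.1,  0. ])]) R2 (array([ 0.4473, -0.0709,  0.181 ]), [array([-0.3, -0.4]), array([-0.4,  0. ])])
```

```bash
python3 -c "
from h import *
t=read_camera('top');s=read_camera('scene')
print(tri([(t,(138,265.5)),(s,(391.8,124))]),tri([(t,(137,278)),(s,(386,121.8))]))
T=status.read_state()['tool_pos'];print(T)
for P in (T+np.r_[.011,-.0145,0],T+np.r_[-.011,-.0145,0]):print(pix(t,P),pix(s,P))
im=cv2.absdiff
cr=s['color'][100:135,375:405]; print(cr.min(2)[::2,::2])
"
```

```text
(array([0.5222, 0.2472, 0.2037]), [array([-2. , -2.3]), array([-2.2,  0.6])]) (array([0.5009, 0.2507, 0.1974]), [array([-2.7, -3.1]), array([-2.9,  0.7])])
[0.50541773 0.28435472 0.15032007]
[133.1 269.1] [390.3 135.4]
[132.1 280.3] [383.3 132.1]
[[83 54 56 52 37 35 15  0 16 20 19 10 15 12 12]
 [91  0 29 40 35 32 16 18  9  0 14  0 10 20 55]
 [83  6 31 38  0 24 42  4 17 20 16  0 31 36 83]
 [90 75  0 26 15 18  0 21 18 12 19  7 61 91 88]
 [89 88 47  6 19 11  9 14 11  8  0  0 79 92 89]
 [94 90 83 49  0  0 12  1  2  7 22 52 81 83 85]
 [70 79 88 88 74 54  0  1  0 17 31 83 85 87 87]
 [80 81 93 98 79 88  0 18  5 70 43 81 86 89 76]
 [87 84 82 85 85 81  3 10  8 67 54 86 89 90 91]
 [88 84 88 80 93 73  6 17 26 56 65 90 76 80 88]
 [85 79 81 79 84 74  2  0 34 57 76 78 81 88 78]
 [89 83 89 87 92 90 75 46 43 72 78 82 84 90 81]
 [77 78 90 87 90 90 87 85 75 77 90 90 87 92 80]
 [89 87 87 83 85 84 89 83 79 76 75 79 86 90 84]
 [83 89 89 84 80 88 84 82 81 82 88 83 87 85 79]
 [87 91 89 90 80 79 84 90 86 79 85 82 78 82 76]
 [86 83 74 84 82 83 88 91 80 74 84 87 89 86 82]
 [86 87 94 88 81 88 92 84 81 91 82 79 87 89 83]]
```

```bash
python3 -c "
from h import *
f=np.load('f0.npz')
T=np.array(status.read_state()['tool_pos']); out=[]
for n,(l,t0) in (('top',(80,225)),('scene',(355,60))):
  p=read_camera(n); print(n,'base',pix(p,(0,0,0)),pix(p,(0,0,.1)))
  im=p['color'][t0:t0+90,l:l+70]; im=np.ascontiguousarray(cv2.resize(im[:,:,::-1],None,fx=5.7,fy=5.7,interpolation=cv2.INTER_NEAREST))
  im=cv2.convertScaleAbs(im,alpha=1.6,beta=20)
  for k in range(5):
    z=T[2]+k*.03
    for dy in(-.015,.015):
      u=(pix(p,T+[0,dy,k*.03])-[l,t0])*5.7; cv2.circle(im,tuple(int(v) for v in u),2,[(0,0,255),(0,255,255),(0,255,0),(255,255,0),(255,0,255)][k],-1)
  out.append(im)
cv2.imwrite('pics/c8.png',np.hstack(out))"
```

```text
top base [266.4 528.2] [261.3 546.4]
scene base [183.4 152.4] [178.1 125.1]
```

View pics/c8.png

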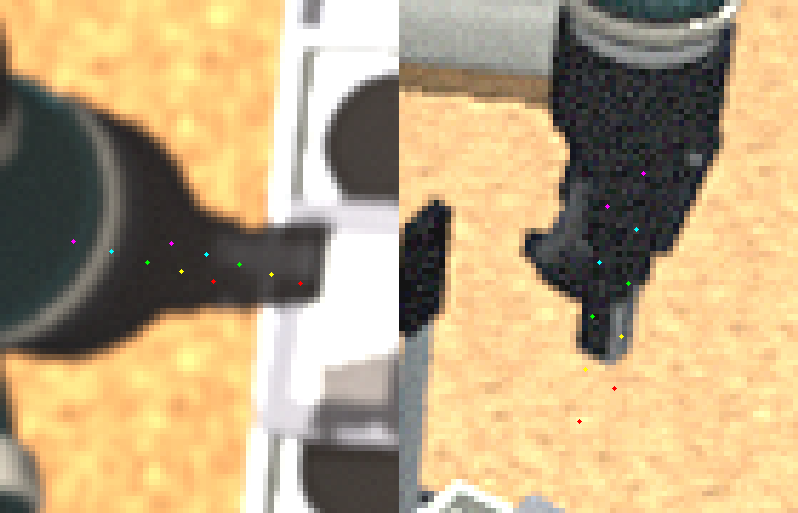

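The top-view "tip" was actually the knuckle bulge, so the sideways shift isn't real. I'll measure the tip height by touching the box top (z = 56 mm) with shut fingers.

Request:
{"op": "drive_tool", "data": {"rows": [[0,0,0,0,0,0.035,0],[0,0,0,0,0,0.035,0],[0,0,0,0,0,0.035,0],[0,0,0,0,0,0.01,0],[0,0,0,0,0,0,0],[0,0,0,0,0,0.003,0],[0,0,0,0,0,0.003,0],[0,0,0,0,0,0,0]]}}

```text
time: 5.8
tool_pos: [0.5076, 0.2855, 0.0322]
tcp_rot: [0.053, 3.138, 0.003]
wrist_force: [-0.8, 0.7, -0.8]
width: -0.002
grip_force: 0.0
```

Request:
{"op": "drive_tool", "data": {"rows": [[0,0,0,0,0,0.003,0],[0,0,0,0,0,0.003,0],[0,0,0,0,0,0,0]]}}

```text
time: 6.05
tool_pos: [0.506, 0.2847, 0.0246]
tcp_rot: [0.053, 3.141, 0.0]
wrist_force: [-0.7, 0.6, 0.4]
width: -0.005
grip_force: 0.0
```

Request:
{"op": "drive_tool", "data": {"rows": [[0,0,0,0,0,0.003,0],[0,0,0,0,0,0.003,0],[0,0,0,0,0,0,0]]}}

```text
time: 6.3
tool_pos: [0.5096, 0.285, 0.0228]
tcp_rot: [0.052, 3.135, 0.001]
wrist_force: [-1.1, -5.6, 19.1]
width: 0.0
grip_force: 9.5
```

```bash
python3 -c "
from h import *
out=[]
for n,(l,t0) in (('top',(95,230)),('scene',(345,90))):
  p=read_camera(n); im=p['color'][t0:t0+90,l:l+70]; out.append(cv2.convertScaleAbs(cv2.resize(im[:,:,::-1],None,fx=5.7,fy=5.7,interpolation=cv2.INTER_CUBIC),alpha=1.5,beta=20))
cv2.imwrite('pics/c9.png',np.hstack(out))"; python3 d.py
```

```text
t 6.4 tcp [0.5096 0.285  0.0228] yaw -1.9 width -0.004 F [-1.2 -5.2 18.8] grip 9.3
```

View pics/c9.png

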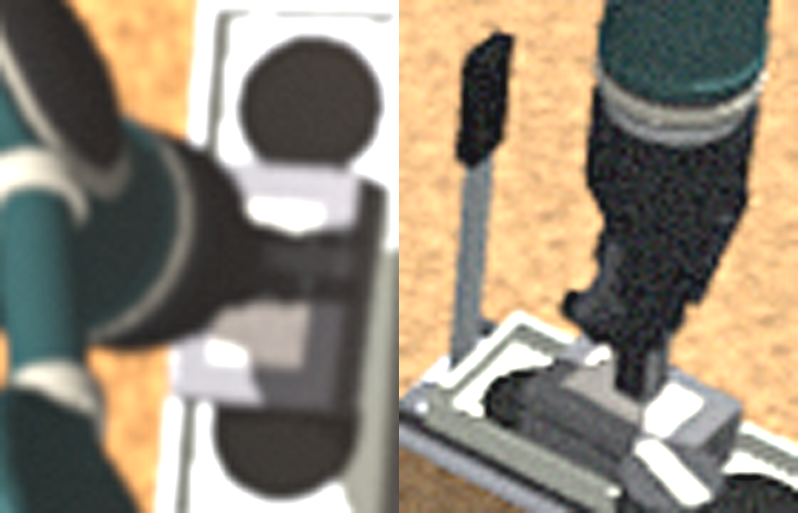

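Contact came at reading z≈0.0235 with the box top at 0.056, so the tips are really about 32 mm higher than reported, while xy agrees. From here I subtract 32 mm from the z targets.

Request:
{"op": "drive_tool", "data": {"rows": [[0,0,0,0.005,0,-0.03,1],[0,0,0,0,0,-0.02,1],[0,0,0,0,0,0,1],[0,0,0,0,0,0,1],[0,0,0,0,0,0,1],[0,0,0,0,0,0,1],[0,0,0,0,0,0,1],[0,0,0,0,0,0,1]]}}

```text
time: 7.07
tool_pos: [0.5, 0.2843, 0.0669]
tcp_rot: [-0.053, -3.139, 0.002]
wrist_force: [0.0, -0.2, 0.5]
width: 1.003
grip_force: 0.0
```

```bash
python3 d.py "(.5023,.2826,-.004)"
```

```text
t 7.07 tcp [0.5    0.2843 0.0669] yaw -1.93 width 1.003 F [ 0.  -0.2  0.5] grip 0.0
(.5023,.2826,-.004) tool shift [-0.0025 -0.0015  0.0709]
```

Request:
{"op": "drive_tool", "data": {"rows": [[0,0,0,-0.0025,-0.0015,0.025,1],[0,0,0,0,0,0.025,1],[0,0,0,0,0,0.013,1],[0,0,0,0,0,0.005,1],[0,0,0,0,0,0,1],[0,0,0,0,0,0,0.3],[0,0,0,0,0,0,0.3],[0,0,0,0,0,0,0.3]]}}

```text
time: 7.73
tool_pos: [0.5049, 0.284, 0.0022]
tcp_rot: [0.053, 3.138, 0.002]
wrist_force: [0.7, -0.2, -0.6]
width: 0.691
grip_force: 43.7
```

Request:
{"op": "drive_tool", "data": {"rows": [[0,0,0,0,0,0,0.3],[0,0,0,0,0,0,0.3],[0,0,0,0,0,0,0.3]]}}

```text
time: 7.98
tool_pos: [0.5048, 0.2839, 0.002]
tcp_rot: [0.053, 3.138, 0.002]
wrist_force: [-0.9, 0.8, 6.0]
width: 0.693
grip_force: 44.5
```

Request:
{"op": "drive_tool", "data": {"rows": [[0,0,0,0,0,-0.015,0.3],[0,0,0,0,0,-0.03,0.3],[0,0,0,0,0,-0.035,0.3],[0,0,0,0,0,-0.035,0.3],[0,0,0,0,0,-0.035,0.3],[0,0,0,0,0,-0.035,0.3],[0,0,0,0,0,-0.035,0.3],[0,0,0,0,0,0,0.3]]}}

```text
time: 8.65
tool_pos: [0.5075, 0.2853, 0.2295]
tcp_rot: [0.053, 3.129, 0.01]
wrist_force: [1.7, 0.0, 0.4]
width: 0.689
grip_force: 43.7
```

```bash
python3 d.py "(.4256,-.232,.22)"
```

```text
t 8.65 tcp [0.5075 0.2853 0.2295] yaw -1.93 width 0.689 F [1.7 0.  0.4] grip 43.7
(.4256,-.232,.22) tool shift [ 0.0645 -0.5198  0.0051]
```

Request:
{"op": "drive_tool", "data": {"rows": [[0,0,0,0.0046,-0.037,0,0.3],[0,0,0,0.0046,-0.037,0,0.3],[0,0,0,0.0046,-0.037,0,0.3],[0,0,0,0.0046,-0.037,0,0.3],[0,0,0,0.0046,-0.037,0,0.3],[0,0,0,0.0046,-0.037,0,0.3],[0,0,0,0.0046,-0.037,0,0.3],[0,0,0,0.0046,-0.037,0,0.3]]}}

```text
time: 9.32
tool_pos: [0.4553, -0.0129, 0.2195]
tcp_rot: [-0.052, -3.14, -0.0]
wrist_force: [1.4, 0.3, -1.5]
width: 0.693
grip_force: 43.8
```

Request:
{"op": "drive_tool", "data": {"rows": [[0,0,0,0.0046,-0.037,0,0.3],[0,0,0,0.0046,-0.037,0,0.3],[0,0,0,0.0046,-0.037,0,0.3],[0,0,0,0.0046,-0.037,0,0.3],[0,0,0,0.0046,-0.037,0,0.3],[0,0,0,0.0046,-0.037,0,0.3],[0,0,0,0,0,0,0.3],[0,0,0,0,0,0,0.3]]}}

```text
time: 9.98
tool_pos: [0.4204, -0.2337, 0.2193]
tcp_rot: [-0.06, -3.14, -0.002]
wrist_force: [-0.6, 0.2, -1.4]
width: 0.694
grip_force: 43.9
```

```bash
python3 d.py "(.4256,-.232,-.007)"; python3 -c "
from h import *
T=np.array(status.read_state()['tool_pos']); out=[]
for n,(l,t0) in (('top',(330,260)),('scene',(180,200))):
  p=read_camera(n); im=p['color'][t0:t0+90,l:l+70] if n=='top' else p['color'][t0:t0+120,l:l+100]; k=6 if n=='top' else 4.5
  im=cv2.resize(im[:,:,::-1],None,fx=k,fy=k,interpolation=cv2.INTER_CUBIC); im=cv2.convertScaleAbs(im,alpha=1.5,beta=20)
  for c,z in (((0,0,255),0),((0,255,255),.032)):
    u=(pix(p,T+[0,0,z])-[l,t0])*k; cv2.circle(im,tuple(int(v) for v in u),3,c,-1)
  out.append(im[:540])
cv2.imwrite('pics/c10.png',np.hstack(out)[:,:800])"
```

```text
t 9.98 tcp [ 0.4204 -0.2337  0.2193] yaw -2.18 width 0.694 F [-0.6  0.2 -1.4] grip 43.9
(.4256,-.232,-.007) tool shift [-0.0055  0.0017  0.2263]
```

View pics/c10.png

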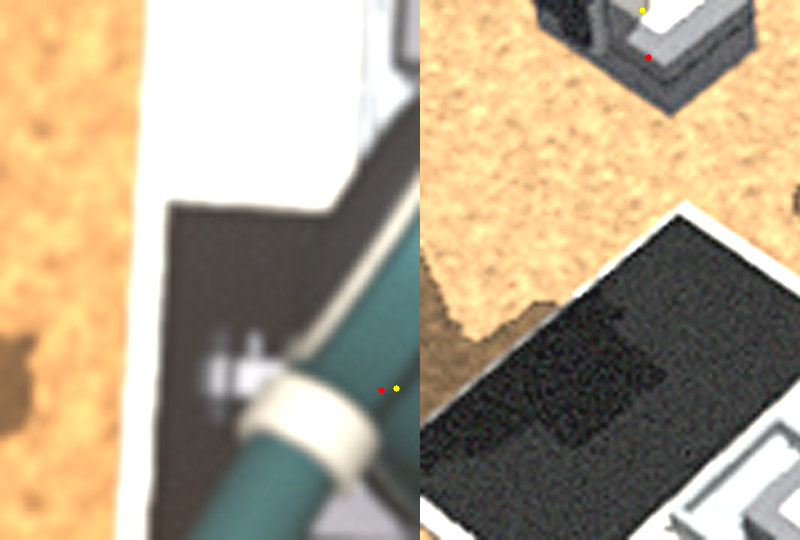

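The box is in the fingers above the mat (bottom corner around scene px (236,226)). Lowering.

Request:
{"op": "drive_tool", "data": {"rows": [[0,0,0,-0.005,0.002,0.035,0.3],[0,0,0,0,0,0.035,0.3],[0,0,0,0,0,0.035,0.3],[0,0,0,0,0,0.035,0.3],[0,0,0,0,0,0.035,0.3],[0,0,0,0,0,0.03,0.3],[0,0,0,0,0,0.01,0.3],[0,0,0,0,0,0,0.3]]}}

```text
time: 10.75
tool_pos: [0.4239, -0.2273, 0.0022]
tcp_rot: [-0.049, -3.135, -0.006]
wrist_force: [0.4, -1.1, -1.1]
width: 0.692
grip_force: 43.9
```

Request:
{"op": "drive_tool", "data": {"rows": [[0,0,0,0,0,0.006,0.3],[0,0,0,0,0,0.004,0.3],[0,0,0,0,0,0,0.3]]}}

```text
time: 11.0
tool_pos: [0.428, -0.231, -0.0035]
tcp_rot: [0.052, 3.139, -0.002]
wrist_force: [0.1, -0.5, -1.5]
width: 0.695
grip_force: 44.0
```

Request:
{"op": "drive_tool", "data": {"rows": [[0,0,0,0,0,0.003,0.3],[0,0,0,0,0,0.002,0.3],[0,0,0,0,0,0,0.3]]}}

```text
time: 11.25
tool_pos: [0.4279, -0.2314, -0.008]
tcp_rot: [0.053, 3.139, -0.002]
wrist_force: [-0.1, 0.1, 5.7]
width: 0.695
grip_force: 44.8
```

Request:
{"op": "drive_tool", "data": {"rows": [[0,0,0,0,0,0,1],[0,0,0,0,0,0,1],[0,0,0,0,0,0,1],[0,0,0,0,0,0,1],[0,0,0,0,0,-0.03,1],[0,0,0,0,0,-0.04,1],[0,0,0,0,0,-0.04,1],[0,0,0,0,0,-0.03,1]]}}

```text
time: 11.92
tool_pos: [0.4272, -0.231, 0.1332]
tcp_rot: [0.053, 3.139, -0.002]
wrist_force: [1.9, -1.3, 0.0]
width: 1.004
grip_force: 0.0
```

```bash
python3 d.py "(.585,-.2934,.13)" "(.585,-.2934,-.014)"; python3 -c "
from h import *
p=read_camera('scene')
for m in masks_of(p,'box_a'):
    c=np.argwhere(m['mask']).mean(0)[::-1]; print(round(float(m['score']),2),np.round(m['bbox']),world(p,c,.03))"
```

```text
t 11.92 tcp [ 0.4272 -0.231   0.1332] yaw -1.94 width 1.004 F [ 1.9 -1.3  0. ] grip 0.0
(.585,-.2934,.13) tool shift [-0.1598 -0.0571  0.0036]
(.585,-.2934,-.014) tool shift [0.0003 0.0002 0.144 ]
0.77 [221. 247. 262. 292.] [ 0.431  -0.2348  0.03  ]
0.66 [338. 324. 383. 362.] [ 0.7667 -0.2286  0.03  ]
0.59 [253. 301. 301. 347.] [ 0.5872 -0.2969  0.03  ]
0.16 [376. 166. 404. 229.] [0.5838 0.182  0.03  ]
```

Box A is down on the mat at (0.431,-0.235). Next is box B.

Request:
{"op": "drive_tool", "data": {"rows": [[0,0,0,-0.032,-0.0115,0,1],[0,0,0,-0.032,-0.0115,0,1],[0,0,0,-0.032,-0.0115,0,1],[0,0,0,-0.032,-0.0115,0,1],[0,0,0,-0.032,-0.0115,0.02,1],[0,0,0,0,0,0.035,1],[0,0,0,0,0,0.035,1],[0,0,0,0,0,0,1]]}}

```text
time: 12.68
tool_pos: [0.5782, -0.2898, 0.0304]
tcp_rot: [-0.053, -3.127, -0.012]
wrist_force: [-2.3, 0.9, -2.7]
width: 0.999
grip_force: 0.0
```

```bash
python3 d.py "(.585,-.2934,-.008)"
```

```text
t 12.68 tcp [ 0.5782 -0.2898  0.0304] yaw -1.93 width 0.999 F [-2.3  0.9 -2.7] grip 0.0
(.585,-.2934,-.008) tool shift [-0.0075 -0.0036  0.0382]
```

Request:
{"op": "drive_tool", "data": {"rows": [[0,0,0,0,0,0.025,1],[0,0,0,0,0,0.016,1],[0,0,0,0,0,0.006,1],[0,0,0,0,0,0,1],[0,0,0,0,0,0,0.3],[0,0,0,0,0,0,0.3],[0,0,0,0,0,0,0.3],[0,0,0,0,0,0,0.3]]}}

```text
time: 13.35
tool_pos: [0.5862, -0.2943, -0.0043]
tcp_rot: [0.053, 3.138, -0.003]
wrist_force: [0.3, 0.5, 4.1]
width: 0.69
grip_force: 45.0
```

Request:
{"op": "drive_tool", "data": {"rows": [[0,0,0,0,0,0,0.3],[0,0,0,0,0,0,0.3],[0,0,0,0,0,-0.02,0.3],[0,0,0,0,0,-0.03,0.3],[0,0,0,0,0,-0.03,0.3],[0,0,0,0,0,-0.02,0.3],[0,0,0,0,0,0,0.3],[0,0,0,0,0,0,0.3]]}}

```text
time: 14.02
tool_pos: [0.5857, -0.294, 0.0951]
tcp_rot: [0.053, 3.138, -0.003]
wrist_force: [0.6, -0.2, -2.0]
width: 0.69
grip_force: 44.5
```

```bash
python3 d.py "(.4214,-.342,.09)" "(.4214,-.342,-.008)"
```

```text
t 14.02 tcp [ 0.5857 -0.294   0.0951] yaw -1.93 width 0.69 F [ 0.6 -0.2 -2. ] grip 44.5
(.4214,-.342,.09) tool shift [ 0.1626 -0.0535  0.0047]
(.4214,-.342,-.008) tool shift [0.0003 0.0002 0.098 ]
```

Request:
{"op": "drive_tool", "data": {"rows": [[0,0,0,0.0325,-0.0107,0,0.3],[0,0,0,0.0325,-0.0107,0,0.3],[0,0,0,0.0325,-0.0107,0,0.3],[0,0,0,0.0325,-0.0107,0,0.3],[0,0,0,0.0325,-0.0107,0,0.3],[0,0,0,0,0,0.03,0.3],[0,0,0,0,0,0.03,0.3],[0,0,0,0,0,0.02,0.3]]}}

```text
time: 14.68
tool_pos: [0.4169, -0.3394, 0.0092]
tcp_rot: [-0.055, -3.137, -0.006]
wrist_force: [0.2, 0.4, -2.4]
width: 0.69
grip_force: 44.4
```

Request:
{"op": "drive_tool", "data": {"rows": [[0,0,0,0,0,0.01,0.3],[0,0,0,0,0,0.006,0.3],[0,0,0,0,0,0.002,0.3],[0,0,0,0,0,0,0.3],[0,0,0,0,0,0,0.3]]}}

```text
time: 15.1
tool_pos: [0.4205, -0.3413, -0.0044]
tcp_rot: [-0.052, -3.141, -0.0]
wrist_force: [-1.8, 1.3, 2.0]
width: 0.691
grip_force: 45.2
```

Request:
{"op": "drive_tool", "data": {"rows": [[0,0,0,0,0,0,1],[0,0,0,0,0,0,1],[0,0,0,0,0,0,1],[0,0,0,0,0,-0.03,1],[0,0,0,0,0,-0.04,1],[0,0,0,0,0,-0.04,1],[0,0,0,0,0,-0.04,1],[0,0,0,0,0,-0.04,1]]}}

```text
time: 15.77
tool_pos: [0.4201, -0.3411, 0.1871]
tcp_rot: [0.053, 3.141, -0.0]
wrist_force: [0.6, -0.6, -0.0]
width: 0.999
grip_force: 0.0
```

```bash
python3 d.py "(.4475,-.070,.2)" "(.4475,-.070,.098)"; python3 -c "
from h import *
p=read_camera('scene')
for m in masks_of(p,'box_a'):
    c=np.argwhere(m['mask']).mean(0)[::-1]; print(round(float(m['score']),2),np.round(m['bbox']),world(p,c,.03))"
```

```text
t 15.77 tcp [ 0.4201 -0.3411  0.1871] yaw -1.93 width 0.999 F [ 0.6 -0.6 -0. ] grip 0.0
(.4475,-.070,.2) tool shift [-0.0182  0.2719 -0.0129]
(.4475,-.070,.098) tool shift [0.    0.    0.102]
0.85 [150. 359. 205. 415.] [ 0.5322 -0.5411  0.03  ]
0.73 [221. 251. 262. 290.] [ 0.4318 -0.2362  0.03  ]
0.71 [182. 276. 230. 322.] [ 0.4224 -0.3454  0.03  ]
0.59 [337. 323. 382. 363.] [ 0.7678 -0.2298  0.03  ]
```

Both boxes are on the mat. Next is round dispenser R2.

Request:
{"op": "drive_tool", "data": {"rows": [[0,0,0,-0.0023,0.034,-0.004,1],[0,0,0,-0.0023,0.034,-0.004,1],[0,0,0,-0.0023,0.034,-0.004,1],[0,0,0,-0.0023,0.034,0,1],[0,0,0,-0.0023,0.034,0,1],[0,0,0,-0.0023,0.034,0,1],[0,0,0,-0.0023,0.034,0,1],[0,0,0,-0.0023,0.034,0,1]]}}

```text
time: 16.53
tool_pos: [0.4477, -0.0686, 0.1969]
tcp_rot: [0.053, 3.141, -0.0]
wrist_force: [1.0, -0.1, -0.7]
width: 1.004
grip_force: 0.0
```

Request:
{"op": "drive_tool", "data": {"rows": [[0,0,0,0,0,0,1],[0,0,0,0,0,0,1],[0,0,0,0,0,0,1]]}}

```text
time: 16.78
tool_pos: [0.4479, -0.0703, 0.197]
tcp_rot: [-0.051, -3.141, 0.001]
wrist_force: [0.1, -0.0, -0.1]
width: 0.998
grip_force: 0.0
```

```bash
python3 d.py "(.4475,-.070,.098)"; python3 -c "
from h import *
T=np.array(status.read_state()['tool_pos']); out=[]
for n,(l,t0) in (('top',(260,270)),('scene',(250,130))):
  p=read_camera(n); im=p['color'][t0:t0+120,l:l+80]; k=4.8
  im=cv2.resize(im[:,:,::-1],None,fx=k,fy=k,interpolation=cv2.INTER_CUBIC); im=cv2.convertScaleAbs(im,alpha=1.5,beta=20)
  for c,z in (((0,0,255),0),((0,255,255),.032)):
   for dy in (-.04,.04):
    u=(pix(p,T+[0,dy,z])-[l,t0])*k; cv2.circle(im,tuple(int(v) for v in u),3,c,-1)
  out.append(im)
cv2.imwrite('pics/c11.png',np.hstack(out))"
```

```text
t 16.78 tcp [ 0.4479 -0.0703  0.197 ] yaw -1.87 width 0.998 F [ 0.1 -0.  -0.1] grip 0.0
(.4475,-.070,.098) tool shift [0.0004 0.0004 0.099 ]
```

View pics/c11.png

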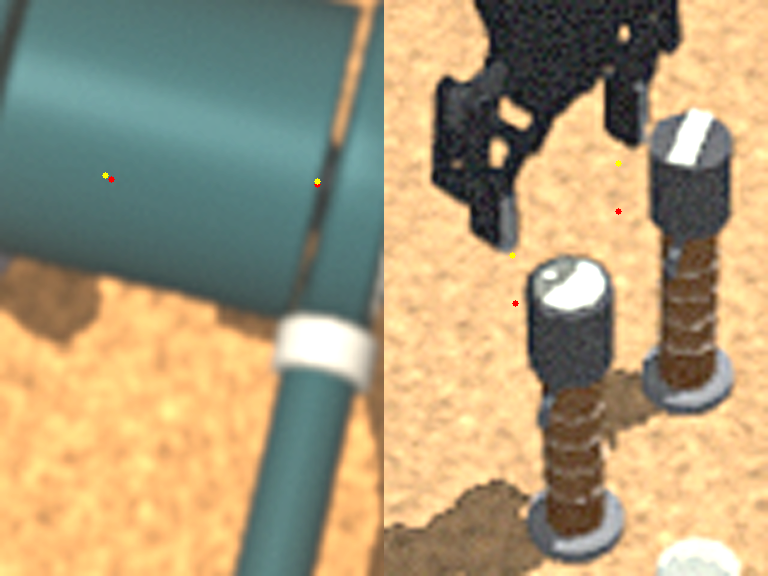

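The scene crop shows the open fingers straddling R2's head (570,285 in the crop). The offset estimate fits, so I'm going down.

Request:
{"op": "drive_tool", "data": {"rows": [[0,0,0,0,0,0.03,1],[0,0,0,0,0,0.035,1],[0,0,0,0,0,0.025,1],[0,0,0,0,0,0.009,0.9],[0,0,0,0,0,0,0.75],[0,0,0,0,0,0,0.65],[0,0,0,0,0,0,0.57],[0,0,0,0,0,0,0.54]]}}

```text
time: 17.55
tool_pos: [0.4498, -0.0708, 0.1005]
tcp_rot: [0.054, 3.137, -0.001]
wrist_force: [0.7, -0.0, -0.3]
width: 0.54
grip_force: 0.0
```

Request:
{"op": "drive_tool", "data": {"rows": [[0,0,0,0,0,0,0.51],[0,0,0,0,0,0,0.48],[0,0,0,0,0,0,0.4],[0,0,0,0,0,0,0.2],[0,0,0,0,0,0,0.2],[0,0,0,0,0,0,0.2]]}}

```text
time: 18.05
tool_pos: [0.4499, -0.0703, 0.1005]
tcp_rot: [0.052, 3.137, -0.001]
wrist_force: [-0.8, 0.7, 6.7]
width: 0.506
grip_force: 40.1
```

Request:
{"op": "drive_tool", "data": {"rows": [[0,0,0,0,0,-0.01,0.2],[0,0,0,0,0,-0.02,0.2],[0,0,0,0,0,-0.02,0.2],[0,0,0,0,0,-0.02,0.2],[0,0,0,-0.012,0,-0.01,0.2],[0,0,0,-0.025,0,0,0.2],[0,0,0,-0.025,0,0,0.2],[0,0,0,-0.013,0.01,0,0.2]]}}

```text
time: 18.72
tool_pos: [0.5255, -0.0639, 0.1793]
tcp_rot: [0.055, 3.139, -0.002]
wrist_force: [0.2, -0.2, -2.1]
width: 0.503
grip_force: 41.2
```

```bash
python3 d.py "(.525,.18,.18)" "(.573,.283,.18)" "(.573,.283,.115)"; python3 -c "
from h import *
p=read_camera('scene'); save(p,'c12.png',(240,100,420,270),3.5)"
```

```text
t 18.72 tcp [ 0.5255 -0.0639  0.1793] yaw -1.99 width 0.503 F [ 0.2 -0.2 -2.1] grip 41.2
(.525,.18,.18) tool shift [ 0.009   0.2437 -0.0011]
(.573,.283,.18) tool shift [-0.0444  0.1046 -0.    ]
(.573,.283,.115) tool shift [0.0002 0.0001 0.065 ]
```

View pics/c12.png

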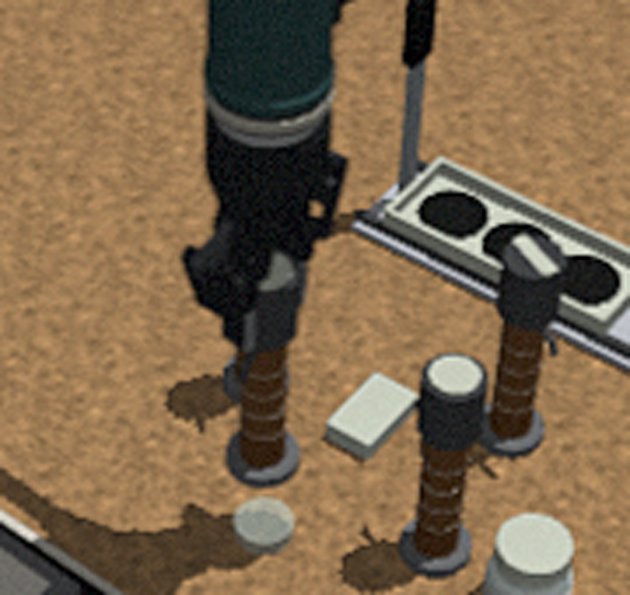

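R2 hangs upright in the fingers in the free corridor. Moving it to the carriage.

Request:
{"op": "drive_tool", "data": {"rows": [[0,0,0,0.001,0.02,0,0.2],[0,0,0,0.001,0.028,0,0.2],[0,0,0,0.001,0.03,0,0.2],[0,0,0,0.001,0.03,0,0.2],[0,0,0,0.001,0.03,0,0.2],[0,0,0,0.001,0.03,0,0.2],[0,0,0,0.001,0.03,0,0.2],[0,0,0,0.001,0.03,0,0.2]]}}

```text
time: 19.43
tool_pos: [0.5213, 0.167, 0.178]
tcp_rot: [-0.052, -3.139, 0.001]
wrist_force: [-0.3, -0.0, -2.8]
width: 0.507
grip_force: 41.6
```

Request:
{"op": "drive_tool", "data": {"rows": [[0,0,0,-0.007,0.028,0,0.2],[0,0,0,-0.008,0.028,0,0.2],[0,0,0,-0.01,0.025,0,0.2],[0,0,0,-0.01,0.02,0,0.2],[0,0,0,-0.008,0.013,0,0.2],[0,0,0,0,0.006,0,0.2],[0,0,0,0,0,0,0.2],[0,0,0,0,0,0,0.2]]}}

```text
time: 20.1
tool_pos: [0.5686, 0.2835, 0.1777]
tcp_rot: [-0.052, -3.139, 0.002]
wrist_force: [0.1, -0.3, -3.6]
width: 0.507
grip_force: 41.6
```

```bash
python3 d.py "(.573,.283,.118)"; python3 -c "
from h import *
t=read_camera('top')
for m in masks_of(t,'carriage'):
    c=np.argwhere(m['mask']); print(round(float(m['score']),2),np.round(m['bbox']),world(t,c.mean(0)[::-1],.025))
# dark discs
im=t['color'].max(2)[225:320,120:175]; 
s=read_camera('scene')
for m in masks_of(s,'dispenser_1'): print(round(float(m['score']),2),np.round(m['bbox']))
P=(.573,.283);print('exp foot px', pix(s,P+(.088,)), pix(s,P+(.26,)))
"
```

```text
t 20.1 tcp [0.5686 0.2835 0.1777] yaw -1.89 width 0.507 F [ 0.1 -0.3 -3.6] grip 41.6
(.573,.283,.118) tool shift [-0.0045 -0.0003  0.0597]
0.63 [103. 227. 170. 330.] [0.4946 0.2826 0.025 ]
0.26 [198. 213. 233. 250.] [0.6223 0.1392 0.025 ]
0.97 [396. 110. 424. 171.]
0.89 [378. 168. 404. 232.]
0.81 [356. 202. 382. 264.]
0.63 [305. 153. 320. 215.]
exp foot px [408.5 159.5] [417.3 107.3]
```

Request:
{"op": "drive_tool", "data": {"rows": [[0,0,0,-0.003,0,0.01,0.2],[0,0,0,0,0,0.018,0.2],[0,0,0,0,0,0.015,0.2],[0,0,0,0,0,0.008,0.2],[0,0,0,0,0,0.003,0.2],[0,0,0,0,0,0.002,0.2],[0,0,0,0,0,0,0.2],[0,0,0,0,0,0,0.2]]}}

```text
time: 20.97
tool_pos: [0.5736, 0.2841, 0.1232]
tcp_rot: [0.053, 3.14, 0.001]
wrist_force: [-0.7, 0.4, -2.5]
width: 0.504
grip_force: 41.6
```

Request:
{"op": "drive_tool", "data": {"rows": [[0,0,0,0,0,0.002,0.2],[0,0,0,0,0,0.001,0.2],[0,0,0,0,0,0,0.2]]}}

```text
time: 21.22
tool_pos: [0.573, 0.2839, 0.1196]
tcp_rot: [0.053, 3.141, 0.0]
wrist_force: [-0.8, -1.0, -2.2]
width: 0.503
grip_force: 41.6
```

Request:
{"op": "drive_tool", "data": {"rows": [[0,0,0,0,0,0.001,0.2],[0,0,0,0,0,0.001,0.2],[0,0,0,0,0,0,0.2]]}}

```text
time: 21.47
tool_pos: [0.5734, 0.2841, 0.1186]
tcp_rot: [0.053, 3.14, 0.001]
wrist_force: [-1.3, -0.2, 3.1]
width: 0.503
grip_force: 42.1
```

Request:
{"op": "drive_tool", "data": {"rows": [[0,0,0,0,0,0,0.54],[0,0,0,0,0,0,0.62],[0,0,0,0,0,0,0.8],[0,0,0,0,0,0,1],[0,0,0,0,0,0,1],[0,0,0,0,0,-0.025,1],[0,0,0,0,0,-0.035,1],[0,0,0,0,0,-0.035,1]]}}

```text
time: 22.13
tool_pos: [0.5716, 0.2832, 0.2113]
tcp_rot: [-0.053, -3.137, 0.003]
wrist_force: [1.2, -0.2, 0.0]
width: 0.999
grip_force: 0.0
```

```bash
python3 d.py "(.6088,.1232,.195)" ; python3 -c "
from h import *
s=read_camera('scene')
P=(.573,.283);print('exp px foot,headtop', pix(s,P+(.018,)), pix(s,P+(.199,)))
for m in masks_of(s,'dispenser_1'): print(round(float(m['score']),2),np.round(m['bbox']))
"
```

```text
t 22.13 tcp [0.5716 0.2832 0.2113] yaw -1.93 width 0.999 F [ 1.2 -0.2  0. ] grip 0.0
(.6088,.1232,.195) tool shift [-0.0427 -0.1586  0.0165]
exp px foot,headtop [405.3 178.5] [414.  126.8]
0.94 [353. 199. 382. 266.]
0.93 [400. 124. 427. 187.]
0.68 [305. 150. 320. 218.]
0.57 [378. 169. 405. 230.]
```

R2 stands in the carriage. B1 (bar) is next.

Request:
{"op": "drive_tool", "data": {"rows": [[0,0,0,-0.0085,-0.032,0,1],[0,0,0,-0.0085,-0.032,0,1],[0,0,0,-0.0085,-0.032,0,1],[0,0,0,-0.0085,-0.032,0,1],[0,0,0,-0.0085,-0.031,0.005,1],[0,0,0,0,0,0,1],[0,0,0,0,0,0,1],[0,0,0,0,0,0,1]]}}

```text
time: 22.9
tool_pos: [0.6098, 0.1237, 0.2069]
tcp_rot: [-0.054, -3.141, -0.001]
wrist_force: [0.3, 0.1, -0.0]
width: 1.001
grip_force: 0.0
```

```bash
python3 d.py "(.6088,.1232,.0985)"; python3 -c "
from h import *
s=read_camera('scene')
P=(.6088,.1232);print('exp px foot,headtop', pix(s,P+(.0,)), pix(s,P+(.181,)))
for m in masks_of(s,'dispenser_1'): print(round(float(m['score']),2),np.round(m['bbox']))"
```

```text
t 22.9 tcp [0.6098 0.1237 0.2069] yaw -1.98 width 1.001 F [ 0.3  0.1 -0. ] grip 0.0
(.6088,.1232,.0985) tool shift [ 0.0009 -0.0006  0.1084]
exp px foot,headtop [384.2 222.9] [391.4 172.3]
0.83 [354. 198. 382. 266.]
0.82 [378. 167. 403. 229.]
0.69 [400. 126. 424. 186.]
0.56 [302. 154. 318. 216.]
```

Request:
{"op": "drive_tool", "data": {"rows": [[0,0,0,0.001,-0.0005,0.03,1],[0,0,0,0,0,0.035,1],[0,0,0,0,0,0.03,1],[0,0,0,0,0,0.0125,0.9],[0,0,0,0,0,0,0.75],[0,0,0,0,0,0,0.65],[0,0,0,0,0,0,0.57],[0,0,0,0,0,0,0.54]]}}

```text
time: 23.67
tool_pos: [0.6112, 0.1237, 0.1027]
tcp_rot: [0.052, 3.137, 0.001]
wrist_force: [-0.1, 0.7, -0.4]
width: 0.541
grip_force: 0.9
```

Request:
{"op": "drive_tool", "data": {"rows": [[0,0,0,0,0,0,0.51],[0,0,0,0,0,0,0.48],[0,0,0,0,0,0,0.4],[0,0,0,0,0,0,0.2],[0,0,0,0,0,0,0.2],[0,0,0,0,0,0,0.2]]}}

```text
time: 24.17
tool_pos: [0.6113, 0.1241, 0.1028]
tcp_rot: [0.053, 3.136, 0.004]
wrist_force: [0.6, 3.1, 6.3]
width: 0.507
grip_force: 40.1
```

Request:
{"op": "drive_tool", "data": {"rows": [[0,0,0,0,0,-0.01,0.2],[0,0,0,0,0,-0.02,0.2],[0,0,0,0,0,-0.02,0.2],[0,0,0,0,0,-0.02,0.2],[0,0,0,0.012,-0.005,-0.01,0.2],[0,0,0,0.022,-0.012,0,0.2],[0,0,0,0.022,-0.012,0,0.2],[0,0,0,0.022,-0.015,0,0.2]]}}

```text
time: 24.83
tool_pos: [0.5283, 0.0811, 0.18]
tcp_rot: [-0.052, -3.14, 0.001]
wrist_force: [-0.4, -0.8, -2.8]
width: 0.503
grip_force: 41.0
```

Request:
{"op": "drive_tool", "data": {"rows": [[0,0,0,0.005,-0.02,0,0.2],[0,0,0,0,-0.026,0,0.2],[0,0,0,0,-0.03,0,0.2],[0,0,0,0,-0.03,0,0.2],[0,0,0,0,-0.03,0,0.2],[0,0,0,0,-0.03,0,0.2],[0,0,0,-0.003,-0.03,0,0.2],[0,0,0,-0.006,-0.03,0,0.2]]}}

```text
time: 25.5
tool_pos: [0.5243, -0.146, 0.1798]
tcp_rot: [-0.053, -3.139, 0.0]
wrist_force: [1.6, 0.0, -2.4]
width: 0.503
grip_force: 41.0
```

```bash
python3 d.py "(.611,-.2944,.178)" "(.611,-.2944,.111)"
```

```text
t 25.5 tcp [ 0.5243 -0.146   0.1798] yaw -1.95 width 0.503 F [ 1.6  0.  -2.4] grip 41.0
(.611,-.2944,.178) tool shift [-0.0917 -0.1454  0.0017]
(.611,-.2944,.111) tool shift [-0.0001  0.      0.067 ]
```

Request:
{"op": "drive_tool", "data": {"rows": [[0,0,0,-0.012,-0.028,0,0.2],[0,0,0,-0.015,-0.028,0,0.2],[0,0,0,-0.017,-0.026,0,0.2],[0,0,0,-0.017,-0.024,0,0.2],[0,0,0,-0.015,-0.02,0,0.2],[0,0,0,-0.01,-0.012,0,0.2],[0,0,0,-0.004,-0.003,0,0.2],[0,0,0,0,0,0,0.2]]}}

```text
time: 26.17
tool_pos: [0.6109, -0.2892, 0.1791]
tcp_rot: [-0.055, -3.14, -0.0]
wrist_force: [0.7, 0.0, -2.8]
width: 0.506
grip_force: 41.1
```

Request:
{"op": "drive_tool", "data": {"rows": [[0,0,0,0,0,0,0.2],[0,0,0,0,0,0,0.2]]}}

```text
time: 26.33
tool_pos: [0.6102, -0.2872, 0.1795]
tcp_rot: [-0.052, -3.14, -0.001]
wrist_force: [-0.6, -0.6, -2.2]
width: 0.505
grip_force: 41.1
```

```bash
python3 d.py "(.611,-.2944,.111)"; python3 -c "
from h import *
s=read_camera('scene')
P=(.611,-.2944);print('exp px foot,headtop', pix(s,P+(.075,)), pix(s,P+(.255,)))
for m in masks_of(s,'dispenser_1'): print(round(float(m['score']),2),np.round(m['bbox']))"
```

```text
t 26.33 tcp [ 0.6102 -0.2872  0.1795] yaw -1.9 width 0.505 F [-0.6 -0.6 -2.2] grip 41.1
(.611,-.2944,.111) tool shift [-0.0011 -0.0072  0.0685]
exp px foot,headtop [283.8 313.9] [281.3 262.2]
0.96 [395. 124. 421. 185.]
0.93 [302. 159. 322. 219.]
0.85 [354. 200. 381. 265.]
0.74 [273. 255. 297. 323.]
```

Request:
{"op": "drive_tool", "data": {"rows": [[0,0,0,-0.001,-0.004,0.01,0.2],[0,0,0,0,-0.003,0.018,0.2],[0,0,0,0,0,0.018,0.2],[0,0,0,0,0,0.012,0.2],[0,0,0,0,0,0.006,0.2],[0,0,0,0,0,0.002,0.2],[0,0,0,0,0,0,0.2],[0,0,0,0,0,0,0.2]]}}

```text
time: 27.1
tool_pos: [0.6126, -0.2956, 0.1147]
tcp_rot: [0.053, 3.14, -0.001]
wrist_force: [0.9, -0.2, -2.8]
width: 0.503
grip_force: 41.1
```

Request:
{"op": "drive_tool", "data": {"rows": [[0,0,0,0,0,0.001,0.2],[0,0,0,0,0,0.001,0.2],[0,0,0,0,0,0,0.2]]}}

```text
time: 27.35
tool_pos: [0.6123, -0.2955, 0.1125]
tcp_rot: [0.053, 3.14, -0.001]
wrist_force: [-0.1, 0.5, -2.7]
width: 0.509
grip_force: 41.1
```

Request:
{"op": "drive_tool", "data": {"rows": [[0,0,0,0,0,0.001,0.2],[0,0,0,0,0,0.001,0.2],[0,0,0,0,0,0,0.2]]}}

```text
time: 27.6
tool_pos: [0.6125, -0.2955, 0.1109]
tcp_rot: [0.053, 3.14, -0.001]
wrist_force: [-0.7, 0.7, 1.9]
width: 0.508
grip_force: 41.5
```

Request:
{"op": "drive_tool", "data": {"rows": [[0,0,0,0,0,0,0.54],[0,0,0,0,0,0,0.62],[0,0,0,0,0,0,0.8],[0,0,0,0,0,0,1],[0,0,0,0,0,0,1],[0,0,0,0,0,-0.025,1],[0,0,0,0,0,-0.035,1],[0,0,0,0,0,-0.035,1]]}}

```text
time: 28.27
tool_pos: [0.6106, -0.2947, 0.2038]
tcp_rot: [-0.053, -3.137, -0.003]
wrist_force: [1.6, -0.0, 0.0]
width: 1.0
grip_force: 0.0
```

```bash
python3 d.py "(.6298,-.0028,.2)"; python3 -c "
from h import *
s=read_camera('scene')
P=(.612,-.2955);print('exp px foot,headtop', pix(s,P+(.008,)), pix(s,P+(.189,)))
for m in masks_of(s,'dispenser_1'): print(round(float(m['score']),2),np.round(m['bbox']))"
```

```text
t 28.27 tcp [ 0.6106 -0.2947  0.2038] yaw -1.93 width 1.0 F [ 1.6 -0.   0. ] grip 0.0
(.6298,-.0028,.2) tool shift [-0.0093  0.2923  0.0043]
exp px foot,headtop [284.6 331.2] [282.3 283. ]
0.92 [275. 278. 298. 339.]
0.74 [302. 154. 321. 217.]
0.6 [356. 197. 383. 267.]
0.58 [393. 122. 424. 182.]
```

B1 stands in the reject tray. R1 (round) is next.

Request:
{"op": "drive_tool", "data": {"rows": [[0,0,0,-0.0012,0.0365,0,1],[0,0,0,-0.0012,0.0365,0,1],[0,0,0,-0.0012,0.0365,0,1],[0,0,0,-0.0012,0.0365,0,1],[0,0,0,-0.0012,0.0365,0,1],[0,0,0,-0.0012,0.0365,0,1],[0,0,0,-0.0012,0.0365,0,1],[0,0,0,-0.0012,0.0365,0,1]]}}

```text
time: 29.03
tool_pos: [0.6311, -0.0021, 0.2046]
tcp_rot: [0.053, 3.141, -0.0]
wrist_force: [1.3, 0.8, 1.2]
width: 0.995
grip_force: 0.0
```

Request:
{"op": "drive_tool", "data": {"rows": [[0,0,0,0,0,0,1],[0,0,0,0,0,0,1],[0,0,0,0,0,0,1]]}}

```text
time: 29.28
tool_pos: [0.6313, -0.0039, 0.2045]
tcp_rot: [-0.051, -3.141, 0.001]
wrist_force: [-0.4, 0.6, 0.1]
width: 0.995
grip_force: 0.0
```

```bash
python3 d.py "(.6298,-.0028,.1)"
```

```text
t 29.28 tcp [ 0.6313 -0.0039  0.2045] yaw -1.88 width 0.995 F [-0.4  0.6  0.1] grip 0.0
(.6298,-.0028,.1) tool shift [0.0015 0.0011 0.1045]
```

Request:
{"op": "drive_tool", "data": {"rows": [[0,0,0,0.0015,0.001,0.03,1],[0,0,0,0,0,0.035,1],[0,0,0,0,0,0.027,1],[0,0,0,0,0,0.0125,0.9],[0,0,0,0,0,0,0.75],[0,0,0,0,0,0,0.65],[0,0,0,0,0,0,0.57],[0,0,0,0,0,0,0.54]]}}

```text
time: 29.95
tool_pos: [0.632, -0.0032, 0.1031]
tcp_rot: [0.054, 3.137, -0.0]
wrist_force: [-0.3, -0.5, -0.6]
width: 0.538
grip_force: 0.0
```

Request:
{"op": "drive_tool", "data": {"rows": [[0,0,0,0,0,0,0.51],[0,0,0,0,0,0,0.48],[0,0,0,0,0,0,0.4],[0,0,0,0,0,0,0.2],[0,0,0,0,0,0,0.2],[0,0,0,0,0,0,0.2]]}}

```text
time: 30.45
tool_pos: [0.632, -0.0025, 0.1031]
tcp_rot: [0.053, 3.136, 0.0]
wrist_force: [-0.9, 1.0, 7.3]
width: 0.505
grip_force: 40.1
```

Request:
{"op": "drive_tool", "data": {"rows": [[0,0,0,0,0,-0.01,0.2],[0,0,0,0,0,-0.02,0.2],[0,0,0,0,0,-0.02,0.2],[0,0,0,0,0,-0.02,0.2],[0,0,0,0.012,0.006,-0.01,0.2],[0,0,0,0.02,0.015,0,0.2],[0,0,0,0.022,0.02,0,0.2],[0,0,0,0.022,0.024,0,0.2]]}}

```text
time: 31.12
tool_pos: [0.555, 0.0643, 0.1805]
tcp_rot: [-0.056, -3.141, 0.001]
wrist_force: [-0.2, 0.2, -3.4]
width: 0.504
grip_force: 41.1
```

Request:
{"op": "drive_tool", "data": {"rows": [[0,0,0,0.02,0.028,0,0.2],[0,0,0,0.015,0.03,0,0.2],[0,0,0,0.01,0.03,0,0.2],[0,0,0,0.008,0.03,0,0.2],[0,0,0,0.003,0.03,0,0.2],[0,0,0,0,0.03,0,0.2],[0,0,0,0,0.02,0,0.2],[0,0,0,0,0.01,0,0.2]]}}

```text
time: 31.78
tool_pos: [0.5064, 0.2769, 0.1803]
tcp_rot: [-0.049, -3.141, -0.0]
wrist_force: [0.7, -1.2, -3.0]
width: 0.509
grip_force: 41.2
```

Request:
{"op": "drive_tool", "data": {"rows": [[0,0,0,0,0,0,0.2],[0,0,0,0,0,0,0.2]]}}

```text
time: 31.95
tool_pos: [0.5067, 0.2739, 0.18]
tcp_rot: [-0.051, -3.14, 0.002]
wrist_force: [-0.8, -0.4, -2.5]
width: 0.505
grip_force: 41.3
```

```bash
python3 d.py "(.507,.283,.121)"; python3 -c "
from h import *
s=read_camera('scene')
T=np.array(status.read_state()['tool_pos']);b=T[2]-.1031;print('exp px foot,headtop', pix(s,(T[0],T[1],b)), pix(s,(T[0],T[1],b+.18)))
for m in masks_of(s,'dispenser_1'): print(round(float(m['score']),2),np.round(m['bbox']))"
```

```text
t 31.95 tcp [0.5067 0.2739 0.18  ] yaw -1.87 width 0.505 F [-0.8 -0.4 -2.5] grip 41.3
(.507,.283,.121) tool shift [-0.      0.0092  0.0589]
exp px foot,headtop [385.2 154.4] [392.2 100.1]
0.94 [301. 152. 320. 216.]
0.82 [379.  99. 403. 162.]
0.8 [393. 125. 422. 187.]
0.76 [274. 275. 296. 340.]
```

Request:
{"op": "drive_tool", "data": {"rows": [[0,0,0,0,0.005,0.008,0.2],[0,0,0,0,0.004,0.016,0.2],[0,0,0,0,0,0.016,0.2],[0,0,0,0,0,0.01,0.2],[0,0,0,0,0,0.005,0.2],[0,0,0,0,0,0.002,0.2],[0,0,0,0,0,0,0.2],[0,0,0,0,0,0,0.2]]}}

```text
time: 32.72
tool_pos: [0.5081, 0.2836, 0.124]
tcp_rot: [0.054, 3.14, 0.001]
wrist_force: [-0.4, 0.2, -2.5]
width: 0.504
grip_force: 41.4
```

Request:
{"op": "drive_tool", "data": {"rows": [[0,0,0,0,0,0.001,0.2],[0,0,0,0,0,0.001,0.2],[0,0,0,0,0,0,0.2]]}}

```text
time: 32.97
tool_pos: [0.5078, 0.2837, 0.1218]
tcp_rot: [0.053, 3.14, 0.001]
wrist_force: [-1.0, -0.3, -2.1]
width: 0.509
grip_force: 41.4
```

Request:
{"op": "drive_tool", "data": {"rows": [[0,0,0,0,0,0.001,0.2],[0,0,0,0,0,0.001,0.2],[0,0,0,0,0,0,0.2]]}}

```text
time: 33.22
tool_pos: [0.5083, 0.2839, 0.1211]
tcp_rot: [0.053, 3.139, 0.001]
wrist_force: [-1.3, -0.5, 4.2]
width: 0.507
grip_force: 41.8
```

Request:
{"op": "drive_tool", "data": {"rows": [[0,0,0,0,0,0,0.54],[0,0,0,0,0,0,0.62],[0,0,0,0,0,0,0.8],[0,0,0,0,0,0,1],[0,0,0,0,0,0,1],[0,0,0,0,0,-0.025,1],[0,0,0,0,0,-0.035,1],[0,0,0,0,0,-0.035,1]]}}

```text
time: 33.88
tool_pos: [0.5062, 0.2828, 0.2135]
tcp_rot: [-0.053, -3.138, 0.003]
wrist_force: [1.1, 0.2, 0.4]
width: 0.999
grip_force: 0.0
```

```bash
python3 d.py "(.4303,.0492,.2)"; python3 -c "
from h import *
s=read_camera('scene')
P=(.508,.2839);print('exp px foot,headtop', pix(s,P+(.018,)), pix(s,P+(.199,)), 'B2',pix(s,(.4303,.0492,.181)))
for m in masks_of(s,'dispenser_1'): print(round(float(m['score']),2),np.round(m['bbox']))"
```

```text
t 33.88 tcp [0.5062 0.2828 0.2135] yaw -1.94 width 0.999 F [1.1 0.2 0.4] grip 0.0
(.4303,.0492,.2) tool shift [ 0.0679 -0.2361  0.0142]
exp px foot,headtop [385.6 168.4] [392.4 116.7] B2 [313.3 158. ]
0.95 [273. 277. 299. 340.]
0.84 [378. 112. 402. 178.]
0.76 [396. 123. 424. 186.]
0.75 [303. 154. 320. 216.]
0.65 [172. 246. 338. 385.]
```

R1 stands in the carriage. The last one is B2 (bar).

Request:
{"op": "drive_tool", "data": {"rows": [[0,0,0,0.0085,-0.0295,0,1],[0,0,0,0.0085,-0.0295,0,1],[0,0,0,0.0085,-0.0295,0,1],[0,0,0,0.0085,-0.0295,0,1],[0,0,0,0.0085,-0.0295,0,1],[0,0,0,0.0085,-0.0295,0,1],[0,0,0,0.0085,-0.0295,0,1],[0,0,0,0.0085,-0.0295,0,1]]}}

```text
time: 34.65
tool_pos: [0.4307, 0.0488, 0.2139]
tcp_rot: [0.052, 3.141, -0.0]
wrist_force: [1.4, -0.6, 0.3]
width: 1.004
grip_force: 0.0
```

Request:
{"op": "drive_tool", "data": {"rows": [[0,0,0,0,0,0,1],[0,0,0,0,0,0,1],[0,0,0,0,0,0,1]]}}

```text
time: 34.9
tool_pos: [0.4317, 0.0502, 0.2143]
tcp_rot: [0.054, 3.141, 0.001]
wrist_force: [0.3, -0.4, -0.2]
width: 1.001
grip_force: 0.0
```

```bash
python3 d.py "(.4303,.0492,.1)"
```

```text
t 34.9 tcp [0.4317 0.0502 0.2143] yaw -1.98 width 1.001 F [ 0.3 -0.4 -0.2] grip 0.0
(.4303,.0492,.1) tool shift [ 0.0014 -0.0011  0.1143]
```

Request:
{"op": "drive_tool", "data": {"rows": [[0,0,0,0.0014,-0.001,0.032,1],[0,0,0,0,0,0.036,1],[0,0,0,0,0,0.032,1],[0,0,0,0,0,0.014,0.9],[0,0,0,0,0,0,0.75],[0,0,0,0,0,0,0.65],[0,0,0,0,0,0,0.57],[0,0,0,0,0,0,0.54]]}}

```text
time: 35.57
tool_pos: [0.4321, 0.0496, 0.1022]
tcp_rot: [0.052, 3.138, 0.001]
wrist_force: [-0.3, 0.6, -0.4]
width: 0.542
grip_force: 0.1
```

Request:
{"op": "drive_tool", "data": {"rows": [[0,0,0,0,0,0,0.51],[0,0,0,0,0,0,0.48],[0,0,0,0,0,0,0.4],[0,0,0,0,0,0,0.2],[0,0,0,0,0,0,0.2],[0,0,0,0,0,0,0.2]]}}

```text
time: 36.07
tool_pos: [0.4321, 0.0496, 0.1024]
tcp_rot: [0.054, 3.137, 0.002]
wrist_force: [-0.2, 2.2, 6.1]
width: 0.504
grip_force: 40.4
```

Request:
{"op": "drive_tool", "data": {"rows": [[0,0,0,0,0,-0.01,0.2],[0,0,0,0,0,-0.02,0.2],[0,0,0,0,0,-0.02,0.2],[0,0,0,0,0,-0.02,0.2],[0,0,0,-0.01,-0.01,-0.01,0.2],[0,0,0,-0.015,-0.02,0,0.2],[0,0,0,-0.015,-0.028,0,0.2],[0,0,0,-0.015,-0.03,0,0.2]]}}

```text
time: 36.73
tool_pos: [0.4822, -0.0415, 0.181]
tcp_rot: [0.05, 3.141, -0.001]
wrist_force: [1.3, 0.4, -2.6]
width: 0.507
grip_force: 41.3
```

Request:
{"op": "drive_tool", "data": {"rows": [[0,0,0,-0.012,-0.031,0,0.2],[0,0,0,-0.01,-0.031,0,0.2],[0,0,0,-0.01,-0.031,0,0.2],[0,0,0,-0.01,-0.031,0,0.2],[0,0,0,-0.008,-0.03,0,0.2],[0,0,0,-0.006,-0.03,0,0.2],[0,0,0,-0.004,-0.024,0,0.2],[0,0,0,-0.004,-0.018,0,0.2]]}}

```text
time: 37.4
tool_pos: [0.5377, -0.2713, 0.18]
tcp_rot: [-0.055, -3.14, 0.001]
wrist_force: [-0.6, 1.1, -2.6]
width: 0.506
grip_force: 41.3
```

Request:
{"op": "drive_tool", "data": {"rows": [[0,0,0,0,-0.012,0,0.2],[0,0,0,0,-0.006,0,0.2],[0,0,0,0,0,0,0.2],[0,0,0,0,0,0,0.2]]}}

```text
time: 37.73
tool_pos: [0.5375, -0.2859, 0.1801]
tcp_rot: [-0.053, -3.14, -0.002]
wrist_force: [-0.2, 0.7, -3.2]
width: 0.508
grip_force: 41.3
```

```bash
python3 d.py "(.541,-.2918,.1104)"; python3 -c "
from h import *
s=read_camera('scene')
T=np.array(status.read_state()['tool_pos']);b=T[2]-.1024;print('exp px foot,headtop', pix(s,(T[0],T[1],b)), pix(s,(T[0],T[1],b+.18)))
for m in masks_of(s,'dispenser_1'): print(round(float(m['score']),2),np.round(m['bbox']))"
```

```text
t 37.73 tcp [ 0.5375 -0.2859  0.1801] yaw -1.93 width 0.508 F [-0.2  0.7 -3.2] grip 41.3
(.541,-.2918,.1104) tool shift [-0.0038 -0.0058  0.0697]
exp px foot,headtop [260.3 293.6] [255.4 240.9]
0.95 [393. 125. 424. 186.]
0.88 [247. 235. 270. 305.]
0.71 [378. 111. 402. 172.]
0.6 [271. 274. 297. 340.]
```

Request:
{"op": "drive_tool", "data": {"rows": [[0,0,0,-0.001,-0.003,0.01,0.2],[0,0,0,-0.001,-0.003,0.018,0.2],[0,0,0,0,0,0.018,0.2],[0,0,0,0,0,0.012,0.2],[0,0,0,0,0,0.006,0.2],[0,0,0,0,0,0.003,0.2],[0,0,0,0,0,0,0.2],[0,0,0,0,0,0,0.2]]}}

```text
time: 38.5
tool_pos: [0.5402, -0.293, 0.114]
tcp_rot: [0.053, 3.14, -0.001]
wrist_force: [0.5, -0.4, -1.9]
width: 0.506
grip_force: 41.3
```

Request:
{"op": "drive_tool", "data": {"rows": [[0,0,0,0,0,0.001,0.2],[0,0,0,0,0,0.001,0.2],[0,0,0,0,0,0,0.2]]}}

```text
time: 38.75
tool_pos: [0.54, -0.2931, 0.112]
tcp_rot: [0.053, 3.14, -0.001]
wrist_force: [-0.1, 1.6, -2.3]
width: 0.502
grip_force: 41.3
```

Request:
{"op": "drive_tool", "data": {"rows": [[0,0,0,0,0,0.001,0.2],[0,0,0,0,0,0.001,0.2],[0,0,0,0,0,0,0.2]]}}

```text
time: 39.0
tool_pos: [0.5402, -0.2931, 0.1105]
tcp_rot: [0.053, 3.14, -0.001]
wrist_force: [-0.7, 0.6, 3.2]
width: 0.505
grip_force: 41.8
```

Request:
{"op": "drive_tool", "data": {"rows": [[0,0,0,0,0,0,0.54],[0,0,0,0,0,0,0.62],[0,0,0,0,0,0,0.8],[0,0,0,0,0,0,1],[0,0,0,0,0,0,1],[0,0,0,0,0,-0.025,1],[0,0,0,0,0,-0.035,1],[0,0,0,0,0,-0.035,1]]}}

```text
time: 39.67
tool_pos: [0.5384, -0.2922, 0.2035]
tcp_rot: [-0.053, -3.138, -0.003]
wrist_force: [0.2, -0.4, 0.2]
width: 1.0
grip_force: 0.0
```

```bash
python3 d.py "(.403,.283,.26)"; python3 -c "
from h import *
s=read_camera('scene'); t=read_camera('top')
P=(.54,-.293);print('exp px foot,headtop', pix(s,P+(.008,)), pix(s,P+(.189,)))
for m in masks_of(s,'dispenser_1'): print(round(float(m['score']),2),np.round(m['bbox']))
for m in masks_of(s,'box_a'):
    c=np.argwhere(m['mask']).mean(0)[::-1]; print('box',round(float(m['score']),2),np.round(m['bbox']),world(s,c,.03))
save(s,'f1.png',(160,60,460,360),2)
for m in masks_of(t,'carriage'): print('carr',round(float(m['score']),2),np.round(m['bbox']))
for m in masks_of(s,'carriage'): print('carr',round(float(m['score']),2),np.round(m['bbox']))
"
```

```text
t 39.67 tcp [ 0.5384 -0.2922  0.2035] yaw -1.93 width 1.0 F [ 0.2 -0.4  0.2] grip 0.0
(.403,.283,.26) tool shift [ 0.1549  0.5704 -0.0549]
exp px foot,headtop [260.7 314.1] [256.  265.2]
0.9 [392. 126. 425. 186.]
0.81 [377. 112. 403. 177.]
0.64 [272. 276. 299. 343.]
0.62 [243. 259. 270. 324.]
box 0.88 [220. 260. 253. 303.] [ 0.4436 -0.2692  0.03  ]
box 0.85 [337. 321. 384. 363.] [ 0.767  -0.2283  0.03  ]
box 0.78 [152. 363. 204. 414.] [ 0.5316 -0.5423  0.03  ]
box 0.71 [184. 275. 230. 323.] [ 0.4226 -0.3454  0.03  ]
carr 0.75 [104. 227. 172. 330.]
carr 0.8 [351.  96. 428. 195.]
```

View pics/f1.png

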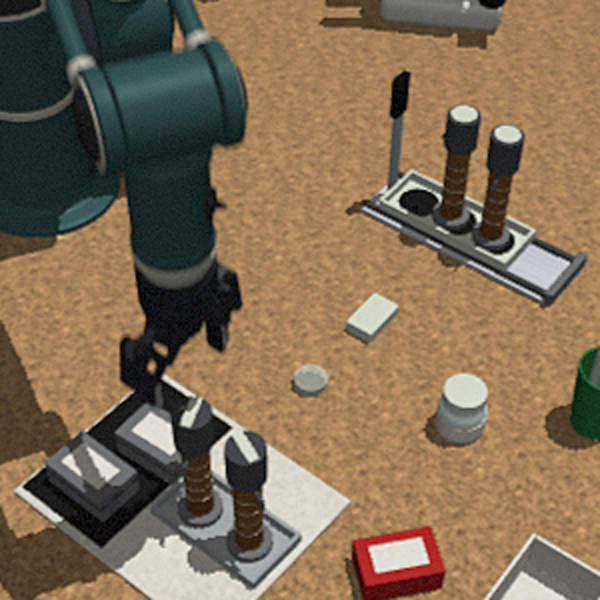

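All four dispensers stand in their trays. Box A has been knocked a little but still lies on the mat at about px (237,280); I'll re-measure it at the end. Now to the handle.

Request:
{"op": "drive_tool", "data": {"rows": [[0,0,0,0,0,-0.03,1],[0,0,0,0.006,0.025,-0.025,1],[0,0,0,0.0103,0.038,0,1],[0,0,0,0.0103,0.038,0,1],[0,0,0,0.0103,0.038,0,1],[0,0,0,0.0103,0.038,0,1],[0,0,0,0.0103,0.038,0,1],[0,0,0,0.0103,0.038,0,1]]}}

```text
time: 40.63
tool_pos: [0.4784, -0.036, 0.2571]
tcp_rot: [-0.054, -3.138, -0.001]
wrist_force: [0.4, 1.1, -0.5]
width: 1.001
grip_force: 0.0
```

Request:
{"op": "drive_tool", "data": {"rows": [[0,0,0,0.0103,0.038,0,1],[0,0,0,0.0103,0.038,0,1],[0,0,0,0.0103,0.038,0,1],[0,0,0,0.0103,0.038,0,1],[0,0,0,0.0103,0.038,0,1],[0,0,0,0.0103,0.038,0,1],[0,0,0,0.0103,0.038,0,1],[0,0,0,0,0,0,1]]}}

```text
time: 41.3
tool_pos: [0.4142, 0.236, 0.2572]
tcp_rot: [-0.043, -3.137, -0.003]
wrist_force: [-0.2, 0.2, -0.1]
width: 0.994
grip_force: 0.0
```

Request:
{"op": "drive_tool", "data": {"rows": [[0,0,0,0,0,0,1],[0,0,0,0,0,0,1],[0,0,0,0,0,0,1]]}}

```text
time: 41.55
tool_pos: [0.4172, 0.2293, 0.2582]
tcp_rot: [-0.055, -3.14, 0.002]
wrist_force: [0.5, -0.1, -0.2]
width: 1.005
grip_force: 0.0
```

```bash
python3 d.py "(.404,.283,.22)" "(.404,.283,.143)"; python3 -c "
from h import *
s=read_camera('scene')
for m in masks_of(s,'dispenser_1'): print(round(float(m['score']),2),np.round(m['bbox']))
for m in masks_of(s,'box_a'):
    r=cv2.minAreaRect(np.argwhere(m['mask'])[:,::-1].astype(np.float32)); c=np.argwhere(m['mask']).mean(0)[::-1]; print('box',round(float(m['score']),2),np.round(m['bbox']),world(s,c,.03),m['mask'].sum())
for m in masks_of(s,'carriage_handle'): print('h',round(float(m['score']),2),np.round(m['bbox']))
print('exp handle top',pix(s,(.404,.283,.215)))
# dark handle column profile
g=s['color'].max(2)[85:120,345:378]; ys,xs=np.where(g<45); print(xs.min()+345,xs.max()+345,ys.min()+85,ys.max()+85)
"
```

```text
t 41.55 tcp [0.4172 0.2293 0.2582] yaw -2.0 width 1.005 F [ 0.5 -0.1 -0.2] grip 0.0
(.404,.283,.22) tool shift [0.015  0.0533 0.0382]
(.404,.283,.143) tool shift [-0.0001  0.0001  0.077 ]
0.93 [243. 260. 273. 324.]
0.78 [378. 112. 403. 176.]
0.73 [393. 124. 424. 185.]
0.59 [273. 277. 298. 340.]
0.55 [170. 244. 338. 386.]
box 0.94 [153. 361. 206. 415.] [ 0.5324 -0.5421  0.03  ] 1539
box 0.83 [216. 259. 252. 304.] [ 0.4437 -0.2685  0.03  ] 880
box 0.74 [337. 322. 382. 362.] [ 0.7665 -0.2296  0.03  ] 1363
box 0.69 [184. 278. 230. 320.] [ 0.4226 -0.3452  0.03  ] 1234
h 0.71 [350.  94. 428. 199.]
h 0.28 [170. 245. 336. 383.]
exp handle top [359.3  96.6]
355 364 96 119
```

Request:
{"op": "drive_tool", "data": {"rows": [[0,0,0,0.005,0.02,0,1],[0,0,0,0.005,0.02,0,1],[0,0,0,0.005,0.013,0,1],[0,0,0,0,0,0,1],[0,0,0,0,0,0.02,1],[0,0,0,0,0,0,1],[0,0,0,0,0,0,1]]}}

```text
time: 42.33
tool_pos: [0.4036, 0.2826, 0.2382]
tcp_rot: [-0.055, -3.139, 0.003]
wrist_force: [-1.1, 0.8, 0.9]
width: 1.003
grip_force: 0.0
```

```bash
python3 d.py "(.404,.283,.143)"
```

```text
t 42.33 tcp [0.4036 0.2826 0.2382] yaw -1.99 width 1.003 F [-1.1  0.8  0.9] grip 0.0
(.404,.283,.143) tool shift [-0.0006  0.0006  0.0952]
```

Request:
{"op": "drive_tool", "data": {"rows": [[0,0,0,0,0,0.03,1],[0,0,0,0,0,0.03,1],[0,0,0,0,0,0.022,1],[0,0,0,0,0,0.01,0.9],[0,0,0,0,0,0,0.7],[0,0,0,0,0,0,0.55],[0,0,0,0,0,0,0.45],[0,0,0,0,0,0,0.4]], "force": 25}}

```text
time: 43.0
tool_pos: [0.4057, 0.2848, 0.1495]
tcp_rot: [0.053, 3.138, 0.003]
wrist_force: [0.3, 0.7, 1.1]
width: 0.4
grip_force: 0.0
```

Request:
{"op": "drive_tool", "data": {"rows": [[0,0,0,0,0,0,0.36],[0,0,0,0,0,0,0.33],[0,0,0,0,0,0,0.25],[0,0,0,0,0,0,0.1],[0,0,0,0,0,0,0.1],[0,0,0,0,0,0,0.1]]}}

```text
time: 43.5
tool_pos: [0.4053, 0.2846, 0.1492]
tcp_rot: [0.052, 3.138, 0.002]
wrist_force: [-1.0, -0.7, 6.5]
width: 0.349
grip_force: 25.2
```

Request:
{"op": "drive_tool", "data": {"rows": [[0,0,0,-0.002,0,0,0.1],[0,0,0,-0.004,0,0,0.1],[0,0,0,-0.005,0,0,0.1],[0,0,0,-0.006,0,0,0.1],[0,0,0,-0.006,0.001,0,0.1],[0,0,0,-0.006,0,0,0.1],[0,0,0,-0.006,0,0,0.1],[0,0,0,-0.005,0,0,0.1]]}}

```text
time: 44.17
tool_pos: [0.4448, 0.2847, 0.1492]
tcp_rot: [0.052, 3.14, 0.003]
wrist_force: [-4.0, 2.3, 6.3]
width: 0.35
grip_force: 25.4
```

```bash
python3 d.py; python3 -c "
from h import *
s=read_camera('scene');T=np.array(status.read_state()['tool_pos'])
for m in masks_of(s,'dispenser_1'): print(round(float(m['score']),2),np.round(m['bbox']))
d=T[0]-.4053
for x in (.508,.573): print(pix(s,(x+d,.284,.018)),pix(s,(x+d,.284,.199)))"
```

```text
t 44.17 tcp [0.4448 0.2847 0.1492] yaw -1.91 width 0.35 F [-4.   2.3  6.3] grip 25.4
0.8 [391. 117. 418. 179.]
0.69 [407. 130. 435. 195.]
0.63 [271. 274. 297. 340.]
[397.9 174.5] [405.9 122.8]
[418.2 184.6] [428.1 132.9]
```

Request:
{"op": "drive_tool", "data": {"rows": [[0,0,0,-0.004,0,0,0.1],[0,0,0,-0.004,0,0,0.1],[0,0,0,-0.003,0,0,0.1],[0,0,0,-0.003,0,0,0.1],[0,0,0,-0.002,0,0,0.1]]}}

```text
time: 44.68
tool_pos: [0.4607, 0.2847, 0.1492]
tcp_rot: [0.052, 3.14, 0.005]
wrist_force: [-3.3, 2.8, 6.3]
width: 0.348
grip_force: 25.4
```

Request:
{"op": "drive_tool", "data": {"rows": [[0,0,0,-0.002,0,0,0.1],[0,0,0,-0.002,0,0,0.1],[0,0,0,-0.002,0,0,0.1],[0,0,0,0,0,0,0.1]]}}

```text
time: 45.02
tool_pos: [0.4628, 0.2847, 0.1492]
tcp_rot: [-0.053, -3.135, -0.004]
wrist_force: [-14.5, 3.0, 12.2]
width: 0.346
grip_force: 26.1
```

Request:
{"op": "drive_tool", "data": {"rows": [[0,0,0,-0.002,0,0,0.1],[0,0,0,-0.001,0,0,0.1],[0,0,0,0,0,0,0.1],[0,0,0,0,0,0,0.1]]}}

```text
time: 45.35
tool_pos: [0.4629, 0.2847, 0.149]
tcp_rot: [-0.052, -3.13, -0.003]
wrist_force: [-21.2, 3.0, 18.0]
width: 0.347
grip_force: 26.5
```

Hard stop reached. I'll relax the push, release and retract upward.

Request:
{"op": "drive_tool", "data": {"rows": [[0,0,0,0.003,0,0,0.1],[0,0,0,0.001,0,0,0.1],[0,0,0,0,0,0,0.4],[0,0,0,0,0,0,0.6],[0,0,0,0,0,0,1],[0,0,0,0,0,0,1],[0,0,0,0,0,0,1],[0,0,0,0,0,-0.02,1]]}}

```text
time: 46.02
tool_pos: [0.4623, 0.2811, 0.1629]
tcp_rot: [-0.054, -3.134, 0.007]
wrist_force: [-0.5, -0.7, -1.2]
width: 1.0
grip_force: 0.0
```

Request:
{"op": "drive_tool", "data": {"rows": [[0,0,0,0,0,-0.03,1],[0,0,0,0,0,-0.03,1],[0,0,0,0,0,-0.03,1],[0,0,0,0.02,0,-0.02,1],[0,0,0,0,0,0,1],[0,0,0,0,0,0,1]]}}

```text
time: 46.52
tool_pos: [0.4459, 0.2841, 0.279]
tcp_rot: [0.052, 3.138, 0.003]
wrist_force: [-0.4, 0.2, -0.4]
width: 1.003
grip_force: 0.0
```

```bash
python3 d.py; python3 -c "
from h import *
s=read_camera('scene');t=read_camera('top')
for m in masks_of(s,'dispenser_1'): print(round(float(m['score']),2),np.round(m['bbox']))
d=.0575
for x,y,z in ((.508+d,.284,.018),(.573+d,.284,.018),(.612,-.2955,.008),(.54,-.293,.008)): print(pix(s,(x,y,z)),pix(s,(x,y,z+.181)))
print('handle top exp',pix(s,(.4615,.283,.215)),pix(t,(.4615,.283,.215)))
for n,p in (('s',s),('t',t)):
  for m in masks_of(p,'box_a'):
    mk=m['mask'].astype(np.uint8); r=cv2.minAreaRect(np.argwhere(m['mask'])[:,::-1].astype(np.float32)); c=np.argwhere(m['mask']).mean(0)[::-1]; print(n,'box',round(float(m['score']),2),np.round(m['bbox']),world(p,c,.035),m['mask'].sum(),np.round(r[1],1),round(r[2],1))
"
```

```text
t 46.52 tcp [0.4459 0.2841 0.279 ] yaw -1.91 width 1.003 F [-0.4  0.2 -0.4] grip 0.0
0.72 [244. 259. 271. 326.]
0.71 [270. 276. 300. 341.]
0.7 [396. 121. 420. 184.]
[403.2 177.1] [411.6 125.4]
[423.6 187.3] [434.  135.6]
[284.6 331.2] [282.3 283. ]
[260.7 314.1] [256.  265.2]
handle top exp [377.7 104.9] [111.7 294.8]
s box 0.97 [219. 258. 251. 304.] [ 0.4468 -0.2706  0.035 ] 889 [38.8 30.6] 35.0
s box 0.76 [154. 362. 202. 416.] [ 0.5354 -0.5432  0.035 ] 1568 [34.5 49.2] 49.1
s box 0.61 [338. 321. 383. 361.] [ 0.7681 -0.2318  0.035 ] 1341 [32.  43.7] 78.7
s box 0.56 [181. 277. 231. 322.] [ 0.4255 -0.3475  0.035 ] 1156 [44.6 29. ] 37.6
t box 0.95 [381. 293. 413. 333.] [ 0.451  -0.2595  0.035 ] 1245 [42. 29.] 90.0
t box 0.94 [357. 152. 402. 195.] [ 0.758  -0.2203  0.035 ] 1254 [41.7 31.5] 42.7
t box 0.93 [493. 266. 542. 297.] [ 0.5248 -0.5319  0.035 ] 1305 [46.9 29.1] 7.9
```

```bash
python3 -c "
from h import *
s=read_camera('scene');t=read_camera('top')
f=np.load('f0.npz')
m=[m for m in masks_of(t,'box_a') if 370<m['bbox'][0]<390][0]; l,tt,r,b=m['bbox']; print(np.round(m['bbox'],1))
print('far edge',world(t,((l+r)/2,tt),.046),'right edge',world(t,(r,(tt+b)/2),.046),'near-bottom edge',world(t,((l+r)/2,b),.008),'left bottom',world(t,(l,(tt+b)/2),.008))
for n,mm in (('dispenser_1',t),('carriage',t),('carriage',s),('dispenser_2',s)):
  for k in masks_of(mm,n): print(n,round(float(k['score']),2),np.round(k['bbox']))
print('heads top px exp',pix(t,(.5655,.284,.199)),pix(t,(.6305,.284,.199)))
for c,q in (((434,136),s),((412,126),s)):
  u,v=c; print(q['color'][v-2:v+3:2,u-3:u+4:3].mean(2).round())
# dock grey/white profile ahead of carriage far end along dock axis in top
for x in np.arange(.60,.70,.006):
  u=pix(t,(x,.262,.02)).round().astype(int); print(round(x,3),t['color'][u[1],u[0]].tolist(),f['top'][u[1],u[0]].tolist())
"
```

```text
[379.7 290.7 414.3 331.5]
far edge [ 0.496  -0.2627  0.046 ] right edge [ 0.4535 -0.2999  0.046 ] near-bottom edge [ 0.4097 -0.2683  0.008 ] left bottom [ 0.453  -0.2299  0.008 ]
dispenser_1 0.89 [399. 216. 438. 256.]
dispenser_1 0.77 [113. 200. 160. 238.]
dispenser_1 0.72 [398. 255. 438. 284.]
dispenser_1 0.3 [108. 206. 170. 302.]
dispenser_2 0.86 [244. 260. 270. 324.]
dispenser_2 0.81 [412. 134. 443. 196.]
dispenser_2 0.77 [396. 120. 422. 183.]
heads top px exp [119.2 240.2] [122.2 206.6]
[[192. 188. 195.]
 [192. 192. 190.]
 [195. 191. 193.]]
[[191. 186. 190.]
 [193. 187. 192.]
 [191. 199. 194.]]
0.6 [101, 100, 91] [210, 210, 213]
0.606 [102, 100, 91] [212, 211, 215]
0.612 [96, 94, 86] [159, 159, 159]
0.618 [50, 47, 43] [211, 211, 215]
0.624 [43, 39, 38] [210, 210, 215]
0.63 [49, 44, 44] [210, 210, 215]
0.636 [86, 82, 83] [210, 210, 215]
0.642 [44, 39, 37] [209, 210, 215]
0.648 [37, 33, 29] [210, 210, 215]
0.654 [153, 153, 155] [210, 210, 215]
0.66 [205, 205, 208] [211, 210, 216]
0.666 [204, 204, 206] [209, 209, 214]
0.672 [148, 147, 146] [211, 211, 216]
0.678 [200, 200, 202] [202, 202, 208]
0.684 [71, 67, 67] [72, 67, 68]
0.69 [120, 116, 118] [120, 116, 119]
0.696 [120, 98, 84] [121, 98, 85]
```

```bash
python3 -c "
from workcell import workorder
print(workorder.finish_job())"
```

```text
the job is handed in; nothing more can be done
None
```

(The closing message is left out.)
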